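# Put the condiment tower together

## Task

Put the steel condiment tower together on its round wooden base, one piece at a time from the bottom up: the deep pot first, then the divided pot, then the shallow dish, and the lid on top. Seat each piece fully home in the one below, upright, and let go of it before you fetch the next. Leave the other things on the counter standing where they are.

Things in the scene. Friction and masses are not known exactly. Their poses are not given: they have to be found in the camera images.
- wood_base: Wooden base of the condiment tower: a round disc, 90 mm across, 16 mm high, fixed to the counter, with a round recess 60 mm across and 10 mm deep in the middle of its top. Origin: centre of its underside, on the counter (z = 0); z up. A pot seated in it has its own origin 10 mm above this one.
- deep_pot: Deep steel pot, empty, 62 mm high, about 0.16 kg. Round, sides upright, 66 mm across, mouth 60. Below, a tapered foot 6 mm high, 46 mm across at the bottom, 54 at the top; the shoulder over it rests on the rim below (3 mm play all round). Origin: centre of the foot's underside, z up. Loose, upright. Next piece seats with its origin 56 mm above this one.
- divided_pot: Steel pot, 50 mm high, 0.15 kg, with a cross-shaped divider inside, 12 mm below the rim. Round, sides upright, 66 mm across, mouth 60. Below, a tapered foot 6 mm high, 46 mm across at the bottom, 54 at the top; the shoulder over it rests on the rim below (3 mm play all round). Origin: centre of the foot's underside, z up. Loose, upright. Next piece seats with its origin 44 mm above this one.
- shallow_dish: Shallow steel dish, empty, the lowest of the three, 38 mm high, about 0.12 kg. Round, sides upright, 66 mm across, mouth 60. Below, a tapered foot 6 mm high, 46 mm across at the bottom, 54 at the top; the shoulder over it rests on the rim below (3 mm play all round). Origin: centre of the foot's underside, z up. Loose, upright. Next piece seats with its origin 32 mm above this one.
- pot_lid: Steel lid, 40 mm high, about 0.10 kg: the same foot as the pots (6 mm high, 46 to 54 mm across), over it a 66 mm disc from 6 to 9 mm that slopes up to 14 mm in the middle, and a dark wooden knob to grip, 22 mm across, from 18 to 40 mm above the origin. Origin: centre of the foot's underside, z up. Loose, foot down.
- pepper_mill: Turned dark wooden pepper mill, 130 mm high, 50 mm across. Not part of the job: leave it standing where it is. Origin: centre of its underside, z up.
- honey_jar: Amber glass jar with a brass cap and paper label, 85 mm high, 54 mm across. Not part of the job: leave it standing where it is. Origin: centre of its underside, z up.
- ramekin: White ceramic ramekin, an open round pot, 80 mm across, 42 mm high. Not part of the job: leave it standing where it is. Origin: centre of its underside, z up.
- teacup: Blue ceramic cup without handle, 72 mm across at the rim, 58 mm high. Not part of the job: leave it standing where it is. Origin: centre of its underside, z up.
- spice_tin: Plain aluminium box-shaped tin, 50 mm (x) by 36 mm (y), 75 mm high. Not part of the job: leave it standing where it is. Origin: centre of its underside, z up.

How it is judged (in metres and radians):
On the way, in this order (a step that is already met when the one before it is completed fails the run):
1. deep pot seated in the wooden base, upright and let go, all below it still seated (horizontal distance between deep_pot and wood_base below 0.006 m and z of deep_pot in the frame of wood_base between 0.006 and 0.0135 m and angle between deep_pot's own z axis and vertical below 0.08 rad and contact force between the fingers and deep_pot below 0.05 N and linear speed of deep_pot below 0.02 m/s), for 0.2 s.
2. divided pot seated on the deep pot, upright and let go, all below it still seated (horizontal distance between deep_pot and wood_base below 0.006 m and z of deep_pot in the frame of wood_base between 0.006 and 0.0135 m and angle between each of deep_pot, divided_pot's own z axis and vertical below 0.08 rad and horizontal distance between divided_pot and deep_pot below 0.006 m and z of divided_pot in the frame of deep_pot between 0.052 and 0.0595 m and contact force between the fingers and divided_pot below 0.05 N and linear speed of divided_pot below 0.02 m/s), for 0.2 s.
3. shallow dish seated on the divided pot, upright and let go, all below it still seated (horizontal distance between deep_pot and wood_base below 0.006 m and z of deep_pot in the frame of wood_base between 0.006 and 0.0135 m and angle between each of deep_pot, divided_pot, shallow_dish's own z axis and vertical below 0.08 rad and horizontal distance between divided_pot and deep_pot below 0.006 m and z of divided_pot in the frame of deep_pot between 0.052 and 0.0595 m and horizontal distance between shallow_dish and divided_pot below 0.006 m and z of shallow_dish in the frame of divided_pot between 0.04 and 0.0475 m and contact force between the fingers and shallow_dish below 0.05 N and linear speed of shallow_dish below 0.02 m/s), for 0.2 s.
4. lid seated on the shallow dish, upright and let go, all below it still seated (horizontal distance between deep_pot and wood_base below 0.006 m and z of deep_pot in the frame of wood_base between 0.006 and 0.0135 m and angle between each of deep_pot, divided_pot, shallow_dish, pot_lid's own z axis and vertical below 0.08 rad and horizontal distance between divided_pot and deep_pot below 0.006 m and z of divided_pot in the frame of deep_pot between 0.052 and 0.0595 m and horizontal distance between shallow_dish and divided_pot below 0.006 m and z of shallow_dish in the frame of divided_pot between 0.04 and 0.0475 m and horizontal distance between pot_lid and shallow_dish below 0.006 m and z of pot_lid in the frame of shallow_dish between 0.028 and 0.0355 m and contact force between the fingers and pot_lid below 0.05 N and linear speed of pot_lid below 0.02 m/s), for 0.2 s.
At the end, for the whole second after the job is handed in: Base, deep pot, divided pot, shallow dish, lid, bottom to top: each within 6 mm of the axis of the piece below, from 4 mm below to 3.5 mm above its seated height, tilted under 0.08 rad, at rest (under 0.02 m/s), fingers off (all of step 4 and contact force between the fingers and deep_pot below 0.05 N and linear speed of each of deep_pot, divided_pot, shallow_dish below 0.02 m/s and contact force between the fingers and divided_pot below 0.05 N and contact force between the fingers and shallow_dish below 0.05 N); the robot touches nothing.
It fails at once if the pepper mill is shifted by more than 25 mm or tipped over (distance of pepper_mill from where it was at the start of the episode above 0.025 m or angle between pepper_mill's own z axis and vertical above 0.4 rad).
It fails at once if the honey jar is shifted by more than 25 mm or tipped over (distance of honey_jar from where it was at the start of the episode above 0.025 m or angle between honey_jar's own z axis and vertical above 0.4 rad).
It fails at once if the ramekin is shifted by more than 25 mm or tipped over (distance of ramekin from where it was at the start of the episode above 0.025 m or angle between ramekin's own z axis and vertical above 0.4 rad).
It fails at once if the teacup is shifted by more than 25 mm or tipped over (distance of teacup from where it was at the start of the episode above 0.025 m or angle between teacup's own z axis and vertical above 0.4 rad).
It fails at once if the spice tin is shifted by more than 25 mm or tipped over (distance of spice_tin from where it was at the start of the episode above 0.025 m or angle between spice_tin's own z axis and vertical above 0.4 rad).
It also fails if it takes over 120 s, if anything falls off the work surface, if the arm or the gripper's body presses on something with over 40 N, if the wrist force passes 120 N, or if a joint passes its speed limit or range.

## Robot

A 6-joint arm with a two-finger parallel gripper is mounted at the origin on the work surface. World frame = base frame: x ahead of the robot, y to its left, z up, the work surface at z = 0. Lengths are in mm, angles in rad, forces in N, time in s.
With the tool pointing down it reaches from about 400 to 925 mm from the base axis. Payload 12.5 kg.
Tool frame: the origin (TCP) lies midway between the tips of the shut fingers; the grasp point (between the pads) lies 19 mm behind it; z points along the fingers, y is the direction in which the jaws open and shut (so a half turn about z gives the same grasp; the last joint's range is limited). The gripper opens to 95 mm and grips with 3 to 60 N. Pads are 20 mm wide; open, the fingers measure 119 mm over their backs; the gripper's body (75 mm by 180 mm) begins 59 mm behind the grasp point.
Start: joints at [1.235, 0.491, 1.559, -0, 1.092, -0.106], TCP at [142.346, 608.592, 214.661] pointing down, gripper open.
Joint ranges: [-3.1, 3.1], [-0.84, 2.19], [0.05, 2.79], [-1.13, 4.28], [0.06, 2.93], [-2.69, 2.69]. Speed limits (rad/s): [2.22, 2.22, 2.79, 3.14, 3.14, 3.14].

## Interface

Orientations are given as [roll, pitch, yaw] about the fixed x, y, z axes, in that order (R = Rz(yaw) Ry(pitch) Rx(roll)).
In Python, from cell import env gives the robot as it stands.
- The arm moves only by the tool drive_tool, never from a script. Its argument "increments" is a list of rows, each a list of 2 entries, a list of its own where there are three numbers: the shift along the tool's x, y, z as a fraction of full scale, then the turn, a rotation vector about the tool's x, y, z as a fraction of full scale. In form: [[[x, y, z], [ax, ay, az]], ...]. A call has 1 to 5 rows; each row shifts and turns the commanded pose from where the row before left it, along the tool's axes as they then stand; what a row does not reach is not made up. Full scale, the value 1, is 30 mm for a shift and 0.08 rad for a turn. A row lasts 1/12 s, in which the tool goes at most 41.7 mm and 7.16 degrees, less where a joint would pass 70% of its speed; a pose out of reach is approached as far as the arm can. A call with a number of a shift or a turn outside -1 to 1 is refused whole. A call with a gripper value outside its range is refused whole. "jaw" is the opening, from -1 (shut) to 1 (fully open), so that 0 is half open, set as the call begins (left out, the last holds). The fingers move at their own pace and stop on an object; the grip force is fixed at half the most. Time passes only in rows, so rows that do not move let the fingers close. It gives the time, the measured TCP pose, the force and the opening at its end, in the units of the state.
- env.state(): the state, without advancing time (a new reading comes with each control period).
- env.read_camera(name): name is "scene" or "top"; returns a dict with "pixels" (480x640x3 uint8, blue, green, red), "vertical_fov" (degrees; the focal length in pixels is half the picture's height over the tangent of half this angle, whatever the lens; pixels are square), "cx", "cy" (the principal point, pixels), "world_to_cam" (4x4, takes a point from world to camera coordinates). Camera axes: x right, y down, z forward; pixel columns grow to the right and rows downward; lengths in mm; the calibration is good to about 2 mm. A picture is of the moment at which its call begins. There is no depth.
- env.job_done(): hands the job in, once; it reports no verdict.
Trained networks look in a picture, given as the dict that the camera call returned (one of the last four; its "shot" number tells which), for a name from the list of things; names that differ only in an ending like _2 or _b are one class to them, and where a whole thing is asked for, a point or a joint stands for the part that bears it (a point fixed in the world has none). Each returns a list of dicts, best first, with "score" (0 to 1); they miss things now and then, are a little off and sometimes report something else, mostly with a low value. They report only what shows in the picture. A call takes as long as a camera call.
- env.boxes_of(target, picture): "point" ([x, y, z] in mm, in world coordinates, good to about 4 mm: the middle of the surface that is visible of it).
- env.tip_of(target, picture): "point" ([x, y, z] in mm, in world coordinates, good to about 4 mm: a listed point, or the origin of a listed thing).
The state is a dict: "t": time; "joints": joint angles; "qvel": joint speeds; "tau": joint torques, N m; "eef_pos": TCP position; "tcp_rot": TCP orientation; "ft_force": force on the tool from outside, world axes, zero at the start; "moment": the same for the moment, N m; "opening": opening from 0.0 (shut) to 1.0 (fully open).
Only numpy, scipy, OpenCV 4.12 (cv2) and the standard library are available. Lean on these libraries where they do the work, as an engineer would, in place of code of your own. Each camera call takes 0.05 s, during which the arm holds its last target.

## Working session

There is one attempt and no reset: what is moved stays moved. The work goes in short steps, Python scripts to look and compute and a tool call to move; the robot and the scene stay as the last step left them, time stands still between calls to the robot, and variables do not carry over. Pictures are saved under pics/ and viewed, and the job is handed in when it is done.

Besides the shell and the picture viewer there is one more tool, called in YAML: its name, and indented under it one key for each argument. drive_tool: Moves the arm, as the interface text tells. Its arguments: {"type":"object","properties":{"increments":{"type":"array","items":{"type":"array"}},"jaw":{"type":"number"}},"required":["increments"]}

```bash
ls; mkdir -p pics; cat > h.py <<'E'
from cell import env
import numpy as np, cv2
def shot(cam,name):
    p=env.read_camera(cam); cv2.imwrite('pics/%s.png'%name,p['pixels']); return p
def cal(p):
    f=240/np.tan(np.radians(p['vertical_fov']/2)); return f
def proj(p,X):
    W=np.array(p['world_to_cam']); c=W[:3,:3]@np.array(X,float)+W[:3,3]; f=cal(p)
    return p['cx']+f*c[0]/c[2], p['cy']+f*c[1]/c[2]
def onz(p,u,v,z):
    W=np.array(p['world_to_cam']); f=cal(p); R=W[:3,:3]; o=-R.T@W[:3,3]
    d=R.T@np.array([(u-p['cx'])/f,(v-p['cy'])/f,1]); return o+d*(z-o[2])/d[2]
E
python3 - <<'E'
from h import *
print(env.state())
for c in('scene','top'):
    p=shot(c,c+'0'); W=np.array(p['world_to_cam']); print(c,p['vertical_fov'],p['cx'],p['cy'],-W[:3,:3].T@W[:3,3],W[2,:3])
    for n in 'wood_base deep_pot divided_pot shallow_dish pot_lid pepper_mill honey_jar ramekin teacup spice_tin'.split():
        print(n,[(np.round(d['point']).tolist(),round(d['score'],2)) for d in env.tip_of(n,p)[:3]])
E
```

```text
pics
{'t': 0.0, 'joints': array([ 1.23536310e+00,  4.91544762e-01,  1.55947883e+00, -2.25250231e-05,
        1.09171764e+00, -1.05583377e-01]), 'qvel': array([ 4.53171168e-05,  2.27500934e-05, -5.30362709e-04, -2.87747685e-04,
        6.59991283e-04,  5.07131439e-04]), 'tau': array([-3.42497005e-03, -6.12631273e+01, -2.58178818e+01,  6.91915839e-02,
        4.82045312e-02, -1.30898070e-04]), 'eef_pos': array([142.28018594, 608.31826253, 214.06083382]), 'tcp_rot': array([-3.14044837e+00, -1.01179679e-04,  2.91175314e+00]), 'ft_force': array([-0.60659185,  0.18577347,  0.88256904]), 'moment': array([ 0.02775982, -0.06135252, -0.00036226]), 'opening': 1.0003558318370247}
scene 51.78588804401648 310.6954300316259 233.18673340563723 [1063.70024722  654.9200285  1004.473043  ] [-0.41465568 -0.51971228 -0.74696708]
wood_base [([376.0, -286.0, 0.0], 0.87), ([501.0, 414.0, -6.0], 0.19)]
deep_pot [([444.0, 164.0, -0.0], 0.98)]
divided_pot [([615.0, 206.0, -0.0], 0.87)]
shallow_dish [([519.0, -400.0, -2.0], 0.9)]
pot_lid [([368.0, 300.0, -0.0], 0.71)]
pepper_mill [([503.0, -2.0, -0.0], 0.92)]
honey_jar [([629.0, -221.0, 1.0], 0.96)]
ramekin [([672.0, 15.0, 1.0], 0.85)]
teacup [([468.0, -147.0, -0.0], 0.77)]
spice_tin [([499.0, 412.0, -4.0], 0.77)]
top 49.09408431251271 317.4886130005855 247.95079167589856 [ 427.94796468   -8.35797155 1214.33212556] [ 0.05547609  0.02091923 -0.99824085]
wood_base [([378.0, -284.0, -0.0], 0.85)]
deep_pot [([445.0, 158.0, -0.0], 0.84), ([503.0, 414.0, -5.0], 0.42)]
divided_pot [([611.0, 205.0, 2.0], 0.97), ([368.0, 305.0, 0.0], 0.42)]
shallow_dish [([518.0, -401.0, 3.0], 0.69)]
pot_lid [([371.0, 303.0, -2.0], 0.89)]
pepper_mill [([610.0, 201.0, 2.0], 0.66), ([501.0, -3.0, 2.0], 0.63)]
honey_jar [([626.0, -222.0, -2.0], 0.9)]
ramekin [([670.0, 16.0, -2.0], 0.79)]
teacup [([463.0, -151.0, -7.0], 0.61), ([504.0, 413.0, -4.0], 0.37)]
spice_tin [([505.0, 411.0, -4.0], 0.66)]
```

View pics/scene0.png

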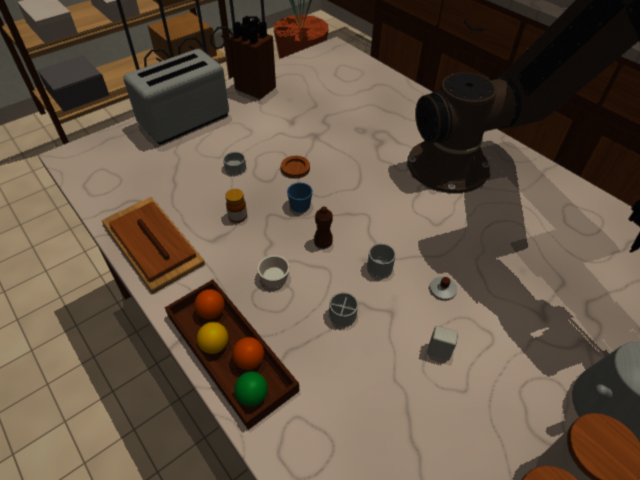

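View pics/top0.png

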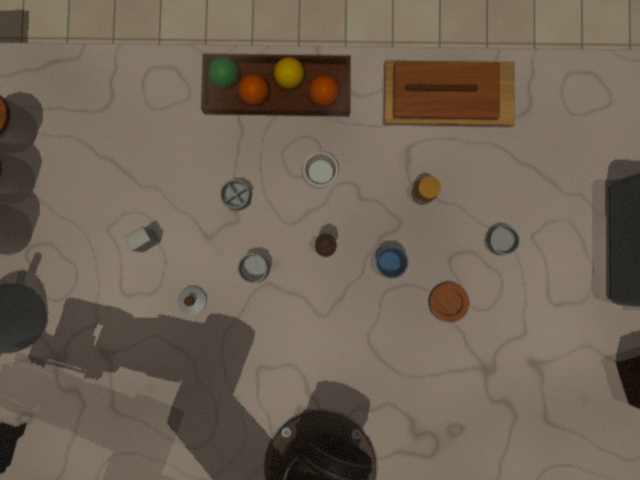

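The top view shows the divided pot at about (236,194), deep pot (254,267), lid (192,301), dish (502,240) and base (449,302). I'll check the averaged estimates with model overlays.

```bash
cat > ov.py <<'E'
from h import *
def circ(p,c,r,z,n=90):
    return np.array([proj(p,[c[0]+r*np.cos(a),c[1]+r*np.sin(a),z]) for a in np.linspace(0,2*np.pi,n,endpoint=False)])
def score(p,g,c,rings):
    s=0
    for r,z in rings:
        pts=circ(p,c,r,z).astype(np.float32)
        # signed radial gradient magnitude
        gx=cv2.remap(g[0],pts[:,0],pts[:,1],cv2.INTER_LINEAR);gy=cv2.remap(g[1],pts[:,0],pts[:,1],cv2.INTER_LINEAR)
        d=pts-pts.mean(0); d/=np.linalg.norm(d,axis=1)[:,None]
        s+=np.mean(np.minimum(np.abs((gx.ravel()*d[:,0]+gy.ravel()*d[:,1])),60))
    return s/len(rings)
def grad(p):
    im=cv2.GaussianBlur(cv2.cvtColor(p['pixels'],cv2.COLOR_BGR2GRAY),(0,0),0.8).astype(np.float32)
    return cv2.Sobel(im,cv2.CV_32F,1,0),cv2.Sobel(im,cv2.CV_32F,0,1)
def fit(p,c,rings,R=12):
    g=grad(p);best=max((score(p,g,(c[0]+dx,c[1]+dy),rings),c[0]+dx,c[1]+dy) for dx in np.arange(-R,R+.1,1) for dy in np.arange(-R,R+.1,1))
    return best
def tile(p,items,name):
    out=[]
    for n,c,rings in items:
        u,v=proj(p,[c[0],c[1],20]); u,v=int(u),int(v)
        M=np.float32([[6,0,-6*(u-22)],[0,6,-6*(v-22)]])
        im=cv2.warpAffine(p['pixels'],M,(264,264),flags=cv2.INTER_CUBIC)
        for r,z in rings:
            q=(circ(p,c,r,z)-[u-22,v-22]+.5)*6
            for x,y in q[::3]: cv2.circle(im,(int(x),int(y)),1,(0,255,0),-1)
        cv2.putText(im,n,(3,12),0,.4,(0,0,255)); out.append(im)
    while len(out)%3: out.append(out[0]*0)
    cv2.imwrite('pics/%s.png'%name,np.vstack([np.hstack(out[i:i+3]) for i in range(0,len(out),3)]))
E
python3 - <<'E'
from ov import *
I={'wood_base':((377,-285),[(45,16),(30,16)]),'deep_pot':((444.5,161),[(33,62),(30,62)]),'divided_pot':((613,205.5),[(33,50),(30,50)]),'shallow_dish':((518.5,-400.5),[(33,38),(30,38)]),'pot_lid':((369.5,302),[(33,7.5),(11,40)])}
for c in('top','scene'):
    p=shot(c,c+'1'); it=[]
    for n,(x,r) in I.items():
        b=fit(p,x,r); print(c,n,b); it.append((n,b[1:],r))
    tile(p,it,'t_'+c)
E
```

```text
top wood_base (np.float32(37.932682), np.float64(381.0), np.float64(-281.0))
top deep_pot (np.float32(54.843414), np.float64(447.5), np.float64(159.0))
top divided_pot (np.float32(53.053352), np.float64(618.0), np.float64(194.5))
top shallow_dish (np.float32(56.203453), np.float64(515.5), np.float64(-388.5))
top pot_lid (np.float32(48.642647), np.float64(372.5), np.float64(303.0))
scene wood_base (np.float32(52.31588), np.float64(389.0), np.float64(-273.0))
scene deep_pot (np.float32(57.74811), np.float64(448.5), np.float64(163.0))
scene divided_pot (np.float32(57.9022), np.float64(613.0), np.float64(209.5))
scene shallow_dish (np.float32(58.107708), np.float64(518.5), np.float64(-396.5))
scene pot_lid (np.float32(52.751312), np.float64(370.5), np.float64(306.0))
```

View pics/t_top.png

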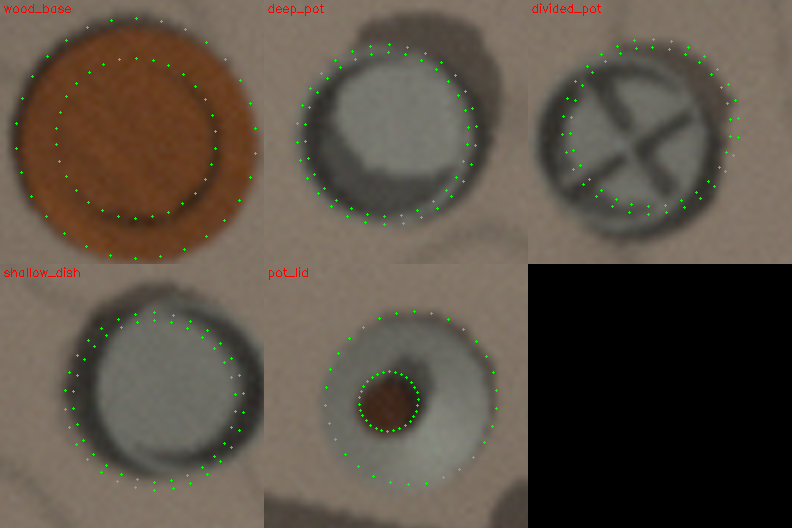

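View pics/t_scene.png

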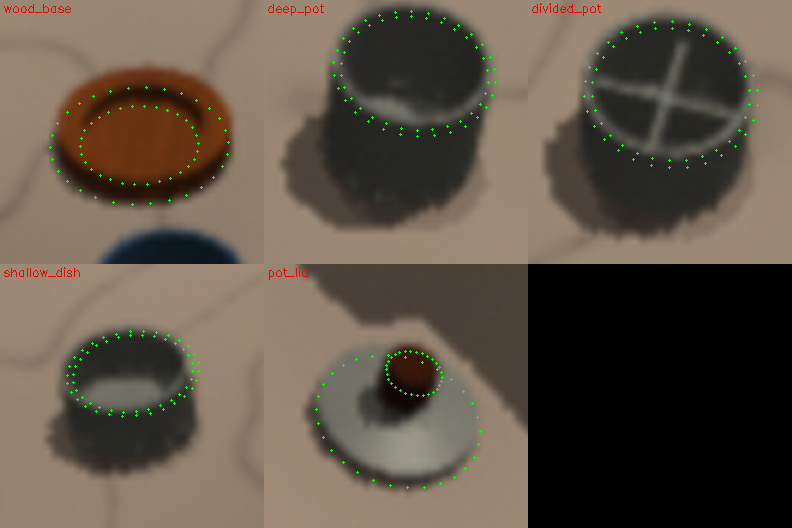

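drive_tool:
  increments:
    - [[0, 0, 0], [0, 0, -0.96]]
    - [[0, 0, 0], [0, 0, -0.96]]
    - [[0, 0, 0], [0, 0, -0.95]]
    - [[0, 0, 0], [0, 0, 0]]
  jaw: 1

```text
t: 1.53
eef_pos: [142.4, 608.6, 214.7]
tcp_rot: [3.142, 0.0, -3.138]
ft_force: [-0.1, -1.0, 0.3]
opening: 0.999
```

```bash
cat > avg.py <<'E'
from h import *
def avg(names,N=10,cams=('top','scene')):
    for n in names:
        for c in cams:
            L=[]
            for i in range(N):
                p=env.read_camera(c)
                r=env.tip_of(n,p)
                if r and r[0]['score']>.5: L.append(r[0]['point'])
            L=np.array(L)
            if len(L):print(n,c,len(L),np.round(np.median(L,0),1),np.round(L.mean(0),1),'sd',np.round(L.std(0),1))
E
python3 - <<'E'
from avg import *
avg(['deep_pot','wood_base'])
print(env.state()['t'])
E
```

```text
deep_pot top 10 [445.  158.9  -0.6] [445.1 158.8  -0.8] sd [1.6 1.3 1.1]
deep_pot scene 10 [444.8 163.   -3.2] [444.7 162.7  -3.5] sd [1.8 1.  1.1]
wood_base top 8 [ 376.6 -284.2   -0.7] [ 377.  -284.2   -0.8] sd [1.5 1.  0.7]
wood_base scene 10 [ 375.2 -285.5   -1.8] [ 374.9 -285.3   -1.5] sd [1.2 2.  1.4]
5.5333
```

drive_tool:
  increments:
    - [[-0.67, -0.99, 0], [0, 0, 0]]
    - [[-0.67, -0.99, 0], [0, 0, 0]]
    - [[-0.67, -0.99, 0], [0, 0, 0]]
    - [[-0.67, -0.99, 0], [0, 0, 0]]
    - [[-0.67, -0.99, 0], [0, 0, 0]]

```text
t: 5.95
eef_pos: [243.4, 458.6, 214.7]
tcp_rot: [3.141, 0.0, -3.141]
ft_force: [1.4, 0.2, 1.1]
opening: 1.0
```

drive_tool:
  increments:
    - [[-0.67, -0.99, 0], [0, 0, 0]]
    - [[-0.67, -0.99, 0], [0, 0, 0]]
    - [[-0.67, -0.99, 0], [0, 0, 0]]
    - [[-0.67, -0.99, 0], [0, 0, 0]]
    - [[-0.67, -0.99, 0], [0, 0, 0]]

```text
t: 6.37
eef_pos: [343.9, 310.1, 214.9]
tcp_rot: [3.141, 0.001, -3.142]
ft_force: [0.8, 1.0, -0.4]
opening: 0.999
```

drive_tool:
  increments:
    - [[-0.67, -0.99, 0], [0, 0, 0]]
    - [[-0.67, -0.99, 0], [0, 0, 0]]
    - [[-0.67, -0.99, 0], [0, 0, 0]]
    - [[-0.67, -0.99, 0], [0, 0, 0]]
    - [[0, 0, 0], [0, 0, 0]]

```text
t: 6.78
eef_pos: [426.5, 189.0, 214.8]
tcp_rot: [-3.141, 0.001, 3.138]
ft_force: [0.1, 0.8, 1.2]
opening: 1.003
```

drive_tool:
  increments:
    - [[-0.3, -0.47, 0.5], [0, 0, 0]]
    - [[-0.3, -0.47, 0.5], [0, 0, 0]]
    - [[0, 0, 1], [0, 0, 0]]
    - [[0, 0, 1], [0, 0, 0]]
    - [[0, 0, 0.3], [0, 0, 0]]

```text
t: 7.2
eef_pos: [440.2, 164.2, 112.8]
tcp_rot: [-3.141, -0.004, 3.141]
ft_force: [-0.5, 0.4, -0.1]
opening: 1.001
```

```bash
python3 - <<'E'
from h import *
print(env.state()['eef_pos'],env.state()['tcp_rot'])
p=shot('scene','s2');cv2.imwrite('pics/s2c.png',cv2.resize(p['pixels'][150:350,280:480],(800,600)))
E
```

```text
[440.24224211 164.21981283 112.75689851] [-3.14084877 -0.00408571  3.14079765]
```

View pics/s2c.png

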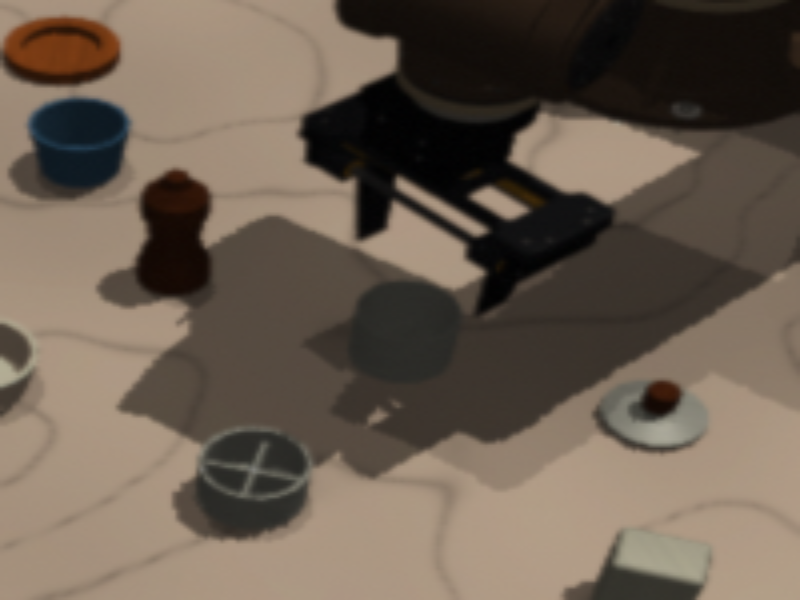

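The gripper straddles the deep pot (crop about 405,330), and nothing else is near the fingers. Going down.

drive_tool:
  increments:
    - [[-0.16, -0.1, 0.8], [0, 0, 0]]
    - [[0, 0, 0.8], [0, 0, 0]]
    - [[0, 0, 0.8], [0, 0, 0]]
    - [[0, 0, 0.65], [0, 0, 0]]
    - [[0, 0, 0], [0, 0, 0]]

```text
t: 7.67
eef_pos: [445.8, 161.8, 22.6]
tcp_rot: [-3.141, -0.003, -3.141]
ft_force: [-0.4, -0.5, -0.0]
opening: 1.0
```

drive_tool:
  increments:
    - [[0, 0, 0], [0, 0, 0]]
    - [[0, 0, 0], [0, 0, 0]]
    - [[0, 0, 0], [0, 0, 0]]
    - [[0, 0, 0], [0, 0, 0]]
    - [[0, 0, 0], [0, 0, 0]]
  jaw: -1

```text
t: 8.08
eef_pos: [446.9, 161.6, 25.1]
tcp_rot: [3.141, 0.002, 3.142]
ft_force: [0.0, -2.0, 1.2]
opening: 0.707
```

drive_tool:
  increments:
    - [[0, 0, 0], [0, 0, 0]]
    - [[0, 0, -0.5], [0, 0, 0]]
    - [[0, 0, -1], [0, 0, 0]]
    - [[0, 0, -1], [0, 0, 0]]
    - [[0, 0, -1], [0, 0, 0]]

```text
t: 8.5
eef_pos: [446.0, 161.4, 130.5]
tcp_rot: [-3.142, -0.001, 3.141]
ft_force: [0.6, -0.2, -2.3]
opening: 0.689
```

```bash
python3 - <<'E'
from h import *
for i in range(4):
    p=env.read_camera('scene');s=env.state();print(s['eef_pos'],s['tcp_rot'],s['opening'],s['ft_force'])
    print(env.tip_of('deep_pot',p)[:1])
cv2.imwrite('pics/s3c.png',cv2.resize(p['pixels'][150:350,280:480],(800,800))[:600])
E
```

```text
[447.99531693 161.98005298 135.34527376] [3.14018688 0.00609425 3.14153324] 0.6890310344339425 [2.64367812 0.29284976 4.72325119]
[{'point': [444.3, 165.2, 106.3], 'score': 0.72}]
[447.14298209 161.71256121 130.9158918 ] [3.14060652 0.00414425 3.14143341] 0.6956426738814471 [ 0.14145829  0.42313172 -2.14837899]
[{'point': [446.9, 167.4, 105.2], 'score': 0.79}]
[446.01494859 161.42470865 128.64596073] [ 3.14159198e+00 -4.87063299e-04  3.14132138e+00] 0.6888396024619924 [ 0.16812356 -0.38689533 -2.67246154]
[{'point': [443.7, 166.0, 102.1], 'score': 0.74}]
[445.83729059 161.37544232 127.96912949] [-3.14120075e+00 -2.18052234e-03  3.14132811e+00] 0.6877446063756054 [ 0.49836137  0.11570962 -3.12013306]
[{'point': [444.8, 163.6, 99.7], 'score': 0.78}]
```

View pics/s3c.png

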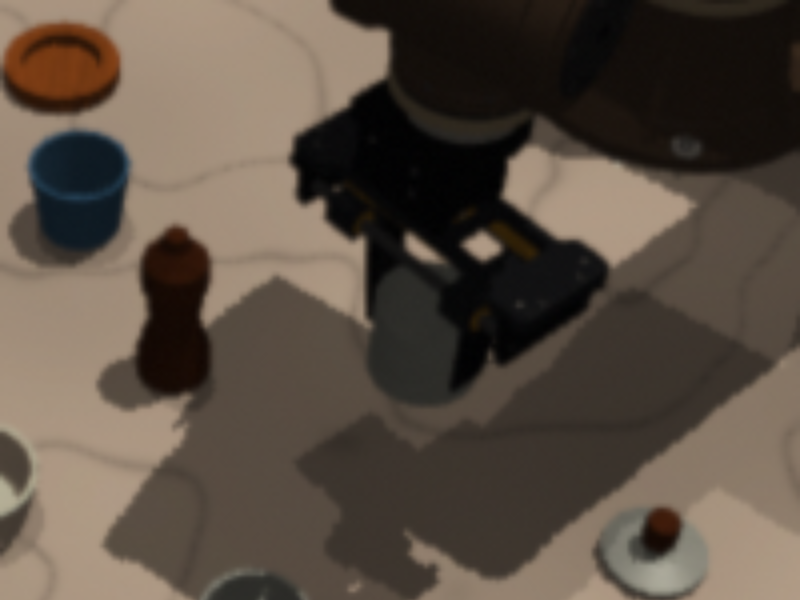

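The deep pot is in the jaws and hangs upright. Next I'll carry it along the diagonal, well away from the mill.

drive_tool:
  increments:
    - [[0.25, -0.99, -0.3], [0, 0, 0]]
    - [[0.25, -0.99, -0.3], [0, 0, 0]]
    - [[0.25, -0.99, 0], [0, 0, 0]]
    - [[0.25, -0.99, 0], [0, 0, 0]]
    - [[0, -0.99, 0], [0, 0, 0]]

```text
t: 9.32
eef_pos: [414.6, 12.1, 146.3]
tcp_rot: [3.141, -0.003, -3.141]
ft_force: [0.0, -0.1, -1.6]
opening: 0.689
```

drive_tool:
  increments:
    - [[0.06, -0.99, 0], [0, 0, 0]]
    - [[0.06, -0.99, 0], [0, 0, 0]]
    - [[0.12, -0.99, 0], [0, 0, 0]]
    - [[0.12, -0.99, 0], [0, 0, 0]]
    - [[0.12, -0.99, 0], [0, 0, 0]]

```text
t: 9.73
eef_pos: [401.3, -136.8, 146.2]
tcp_rot: [3.141, -0.002, 3.141]
ft_force: [1.2, -0.2, -2.1]
opening: 0.689
```

drive_tool:
  increments:
    - [[0.15, -0.99, 0], [0, 0, 0]]
    - [[0.15, -0.99, 0], [0, 0, 0]]
    - [[0.15, -0.8, 0], [0, 0, 0]]
    - [[0.15, -0.5, 0], [0, 0, 0]]
    - [[0, 0, 0], [0, 0, 0]]

```text
t: 10.15
eef_pos: [383.3, -236.1, 146.1]
tcp_rot: [3.141, -0.001, 3.139]
ft_force: [-0.8, 0.5, -1.5]
opening: 0.689
```

```bash
python3 - <<'E'
from h import *
for i in range(6):
    p=env.read_camera('scene');s=env.state();
    if i>2:print(s['eef_pos'],s['tcp_rot'],s['opening'],s['joints'][5])
    r=env.tip_of('deep_pot',p)[:1];print(r,end=' ');print(env.tip_of('wood_base',p)[:1])
E
```

```text
[{'point': [378.2, -235.2, 117.5], 'score': 0.57}] [{'point': [373.3, -284.7, -2.2], 'score': 0.57}]
[{'point': [382.4, -229.3, 115.6], 'score': 0.76}] [{'point': [373.8, -287.2, -3.1], 'score': 0.78}]
[{'point': [379.3, -228.8, 118.5], 'score': 0.63}] [{'point': [372.1, -284.9, -3.3], 'score': 0.63}]
[ 384.1719306  -233.38530288  147.13767271] [ 3.14153757e+00  1.03604186e-04 -3.14095106e+00] 0.693898409859254 -2.264674221010847
[{'point': [378.6, -230.2, 119.3], 'score': 0.68}] [{'point': [373.8, -282.6, -1.8], 'score': 0.86}]
[ 384.03396395 -233.66922679  147.13686993] [ 3.14156133e+00  6.37294719e-05 -3.14144044e+00] 0.6906852024245456 -2.2648002836818897
[{'point': [382.6, -232.2, 119.6], 'score': 0.73}] [{'point': [374.4, -285.7, -2.0], 'score': 0.88}]
[ 384.00246527 -233.83030956  147.13355818] [3.14155059e+00 9.79991501e-05 3.14139874e+00] 0.6907312978761015 -2.2648288696479493
[{'point': [382.0, -229.7, 118.1], 'score': 0.63}] [{'point': [377.0, -284.3, 0.2], 'score': 0.74}]
```

drive_tool:
  increments:
    - [[0.12, -0.85, 0], [0, 0, 0]]
    - [[0.11, -0.85, 0], [0, 0, 0]]
    - [[0, 0, 0.8], [0, 0, 0]]
    - [[0, 0, 0.8], [0, 0, 0]]
    - [[0, 0, 0], [0, 0, 0]]

```text
t: 11.47
eef_pos: [375.7, -284.1, 96.2]
tcp_rot: [3.138, -0.004, 3.14]
ft_force: [-0.7, 0.1, -1.5]
opening: 0.691
```

```bash
python3 - <<'E'
from h import *
for c in('scene','top')*4:
    p=env.read_camera(c);s=env.state();
    r=env.tip_of('deep_pot',p)[:1];print(c,[q['point'] for q in r],end=' ');print([q['point'] for q in env.tip_of('wood_base',p)[:1]])
    if c=='scene':cv2.imwrite('pics/s4.png',cv2.resize(p['pixels'][100:250,200:400],(800,600)))
    else: cv2.imwrite('pics/t4.png',cv2.resize(p['pixels'][220:370,350:550],(800,600)))
print(s['eef_pos'],s['tcp_rot'])
E
```

```text
scene [[369.7, -280.9, 67.3]] [[372.0, -285.2, -1.2]]
top [] [[367.6, 302.2, 0.9]]
scene [[376.2, -282.1, 70.6]] [[374.7, -284.2, -1.7]]
top [] [[464.3, -150.6, -1.2]]
scene [[372.1, -281.1, 70.7]] [[377.2, -285.9, -1.8]]
top [] []
scene [[376.5, -283.5, 68.2]] [[374.0, -288.1, 0.0]]
top [] []
[ 377.07564068 -284.86037489   99.06340188] [3.14148625e+00 2.35474009e-06 3.14139640e+00]
```

View pics/s4.png

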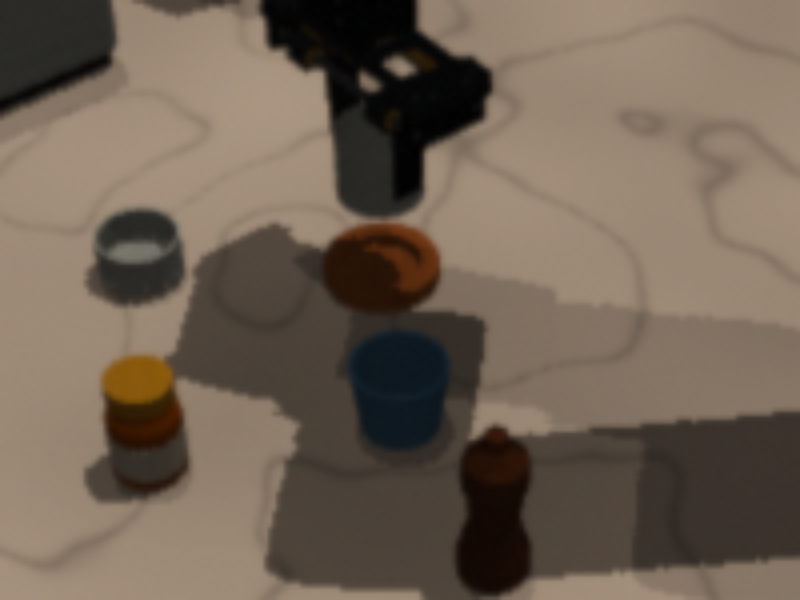

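View pics/t4.png

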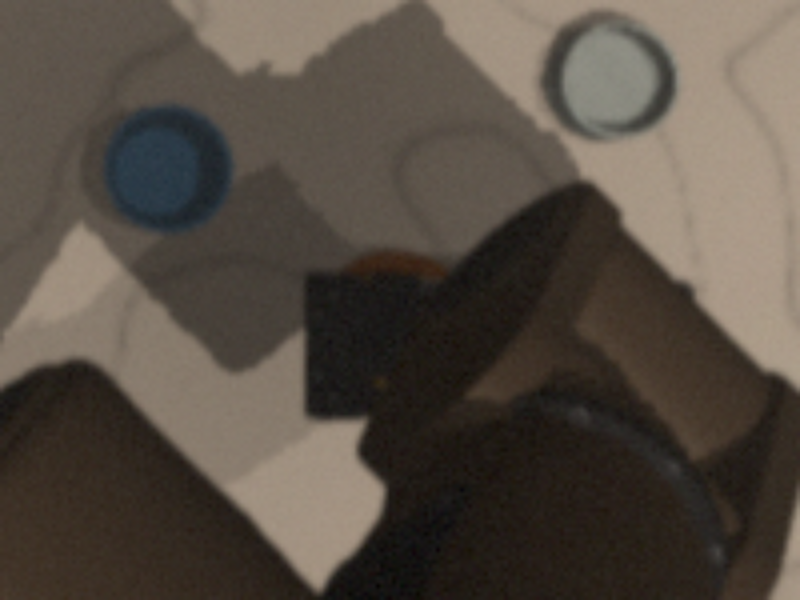

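drive_tool:
  increments:
    - [[0, 0, 0.7], [0, 0, 0]]
    - [[0, 0, 0.7], [0, 0, 0]]
    - [[0, 0, 0.35], [0, 0, 0]]
    - [[0, 0, 0], [0, 0, 0]]
    - [[0, 0, 0], [0, 0, 0]]

```text
t: 13.08
eef_pos: [377.0, -284.8, 46.4]
tcp_rot: [3.141, -0.001, 3.141]
ft_force: [0.6, 0.6, -1.4]
opening: 0.69
```

```bash
python3 - <<'E'
from h import *
for c in range(5):
    p=env.read_camera('scene');s=env.state();
    r=env.tip_of('deep_pot',p)[:1];print([q['point'] for q in r],end=' ');print([q['point'] for q in env.tip_of('wood_base',p)[:1]])
cv2.imwrite('pics/s5.png',cv2.resize(p['pixels'][100:250,200:400],(800,600)))
print(s['eef_pos'],s['tcp_rot'],s['ft_force'])
E
```

```text
[[372.6, -280.2, 16.7]] [[375.1, -287.5, -4.2]]
[[376.2, -282.5, 20.4]] [[373.5, -286.2, -3.1]]
[[373.4, -282.6, 20.0]] [[375.8, -283.4, -1.7]]
[[374.8, -282.1, 21.0]] [[375.5, -286.7, -3.4]]
[[373.6, -283.3, 19.3]] [[376.0, -285.5, -2.5]]
[ 377.07883393 -284.82655503   46.65348199] [3.14154109e+00 5.88753274e-05 3.14143274e+00] [ 0.65817852 -0.33012382 -1.65834792]
```

View pics/s5.png

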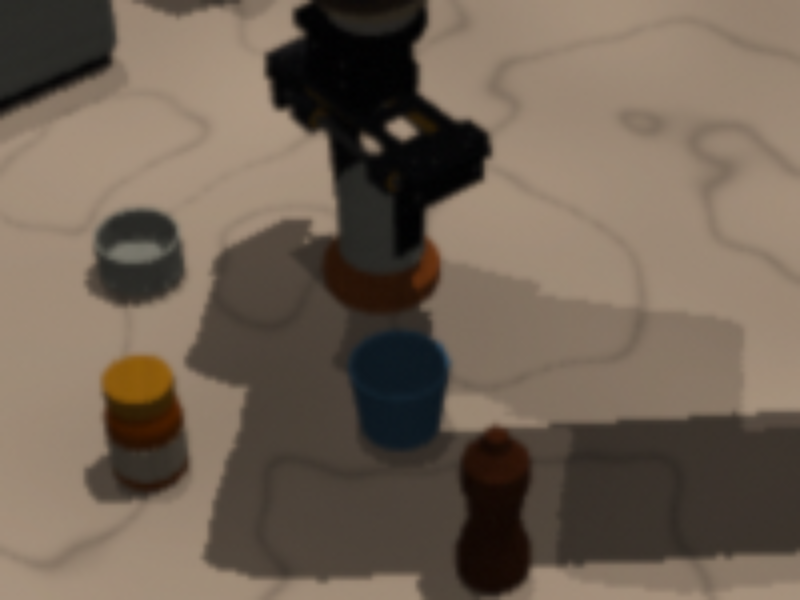

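drive_tool:
  increments:
    - [[0, 0, 0.15], [0, 0, 0]]
    - [[0, 0, 0.1], [0, 0, 0]]
    - [[0, 0, 0], [0, 0, 0]]
    - [[0, 0, 0], [0, 0, 0]]

```text
t: 14.17
eef_pos: [377.0, -284.7, 38.8]
tcp_rot: [3.141, -0.0, 3.141]
ft_force: [-0.5, -0.1, -1.8]
opening: 0.693
```

drive_tool:
  increments:
    - [[0, 0, 0.1], [0, 0, 0]]
    - [[0, 0, 0], [0, 0, 0]]
    - [[0, 0, 0], [0, 0, 0]]

```text
t: 14.42
eef_pos: [377.0, -284.8, 35.9]
tcp_rot: [3.141, -0.0, 3.141]
ft_force: [-0.2, 0.4, -0.9]
opening: 0.691
```

drive_tool:
  increments:
    - [[0, 0, 0.1], [0, 0, 0]]
    - [[0, 0, 0], [0, 0, 0]]
    - [[0, 0, 0], [0, 0, 0]]

```text
t: 14.67
eef_pos: [377.4, -284.9, 34.0]
tcp_rot: [-3.141, 0.001, 3.141]
ft_force: [-1.2, 3.3, 14.5]
opening: 0.691
```

Contact came at TCP z 34, about 10 mm above the grasp height, which matches a seated pot. Releasing.

drive_tool:
  increments:
    - [[0, 0, 0], [0, 0, 0]]
    - [[0, 0, 0], [0, 0, 0]]
    - [[0, 0, 0], [0, 0, 0]]
    - [[0, 0, 0], [0, 0, 0]]
    - [[0, 0, 0], [0, 0, 0]]
  jaw: 1

```text
t: 15.08
eef_pos: [377.1, -284.8, 33.0]
tcp_rot: [3.141, -0.0, 3.141]
ft_force: [-0.2, -0.3, 0.1]
opening: 0.971
```

drive_tool:
  increments:
    - [[0, 0, -0.6], [0, 0, 0]]
    - [[0, 0, -1], [0, 0, 0]]
    - [[0, 0, -1], [0, 0, 0]]
    - [[0, 0, -1], [0, 0, 0]]
    - [[0, 0, -1], [0, 0, 0]]

```text
t: 15.5
eef_pos: [376.8, -284.6, 172.5]
tcp_rot: [3.141, -0.0, 3.141]
ft_force: [0.5, 0.3, -0.5]
opening: 0.999
```

```bash
python3 - <<'E'
from avg import *
avg(['deep_pot'],6,('scene',))
p=env.read_camera('scene');cv2.imwrite('pics/s6.png',cv2.resize(p['pixels'][100:250,200:400],(800,600)))
avg(['divided_pot'],8)
avg(['shallow_dish','pot_lid'],8)
s=env.state();print(s['eef_pos'],s['opening'],s['t'])
E
```

```text
deep_pot scene 6 [ 372.5 -282.5    7.4] [ 373.1 -282.     7.5] sd [1.7 1.1 1.1]
divided_pot top 8 [611.8 203.2   2. ] [612.2 203.3   2.1] sd [1.9 0.8 0.8]
divided_pot scene 8 [613.9 204.8  -3.1] [614.3 205.2  -2.2] sd [1.7 1.6 2. ]
shallow_dish top 8 [ 519.  -399.8    1.9] [ 519.2 -399.5    2.9] sd [1.4 1.5 1.9]
shallow_dish scene 8 [ 517.9 -400.8   -2.8] [ 518.1 -401.    -3.5] sd [0.7 1.6 1.7]
pot_lid top 8 [368.9 301.8  -1.8] [368.7 301.6  -1.8] sd [1.4 1.6 1.5]
pot_lid scene 7 [368.7 298.2   1.6] [368.5 298.5   1.1] sd [1.6 2.1 1.4]
[ 377.05775716 -284.84392016  171.08010093] 0.9963448077094967 20.95
```

View pics/s6.png

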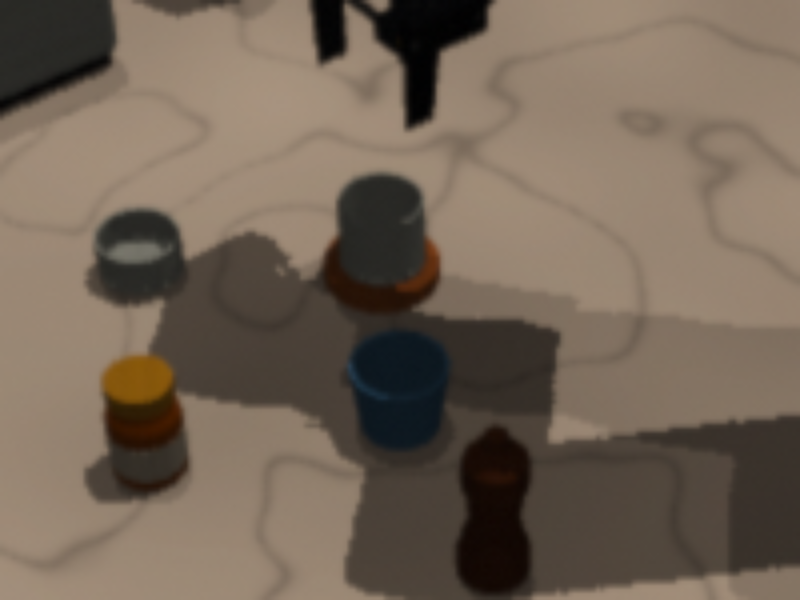

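The deep pot sits upright and centred on the base (crop about 380,250). Next is the divided pot at about (613,204).

drive_tool:
  increments:
    - [[-0.46, 0.96, 0], [0, 0, 0]]
    - [[-0.46, 0.96, 0], [0, 0, 0]]
    - [[-0.46, 0.96, 0], [0, 0, 0]]
    - [[-0.46, 0.96, 0], [0, 0, 0]]
    - [[-0.46, 0.96, 0], [0, 0, 0]]

```text
t: 21.37
eef_pos: [446.5, -139.5, 171.2]
tcp_rot: [3.142, 0.0, 3.141]
ft_force: [0.3, 0.5, -0.9]
opening: 1.004
```

drive_tool:
  increments:
    - [[-0.46, 0.96, 0], [0, 0, 0]]
    - [[-0.46, 0.96, 0], [0, 0, 0]]
    - [[-0.46, 0.96, 0], [0, 0, 0]]
    - [[-0.46, 0.96, 0], [0, 0, 0]]
    - [[-0.46, 0.96, 0], [0, 0, 0]]

```text
t: 21.78
eef_pos: [515.6, 4.7, 171.1]
tcp_rot: [3.142, 0.0, 3.142]
ft_force: [1.0, -1.4, 0.5]
opening: 1.004
```

drive_tool:
  increments:
    - [[-0.46, 0.96, 0], [0, 0, 0]]
    - [[-0.46, 0.96, 0], [0, 0, 0]]
    - [[-0.46, 0.96, 0], [0, 0, 0]]
    - [[-0.46, 0.96, 0], [0, 0, 0]]
    - [[-0.46, 0.96, 0], [0, 0, 0]]

```text
t: 22.2
eef_pos: [584.6, 148.8, 171.1]
tcp_rot: [3.142, -0.0, 3.142]
ft_force: [0.2, -0.7, 0.1]
opening: 0.999
```

drive_tool:
  increments:
    - [[-0.46, 0.96, 0.5], [0, 0, 0]]
    - [[0, 0, 0.5], [0, 0, 0]]
    - [[0, 0, 0], [0, 0, 0]]
    - [[0, 0, 0], [0, 0, 0]]
    - [[0, 0, 0], [0, 0, 0]]

```text
t: 22.62
eef_pos: [598.0, 175.3, 141.8]
tcp_rot: [3.142, 0.0, 3.141]
ft_force: [0.4, 0.4, -0.5]
opening: 1.0
```

drive_tool:
  increments:
    - [[-0.25, 0.48, 0.4], [0, 0, 0]]
    - [[-0.25, 0.48, 0.8], [0, 0, 0]]
    - [[0, 0, 1], [0, 0, 0]]
    - [[0, 0, 0], [0, 0, 0]]
    - [[0, 0, 0], [0, 0, 0]]

```text
t: 23.03
eef_pos: [612.6, 203.9, 75.3]
tcp_rot: [-3.141, -0.002, 3.141]
ft_force: [-0.0, -0.0, -0.4]
opening: 1.001
```

```bash
python3 - <<'E'
from h import *
p=shot('top','t7');q=shot('scene','s7');p=shot('top','t7')
print(env.state()['eef_pos'])
cv2.imwrite('pics/c7.png',np.hstack([cv2.resize(p['pixels'][140:250,180:290],(400,400)),cv2.resize(q['pixels'][250:360,290:400],(400,400))]))
E
```

```text
[613.81583543 204.24450532  77.40034379]
```

View pics/c7.png

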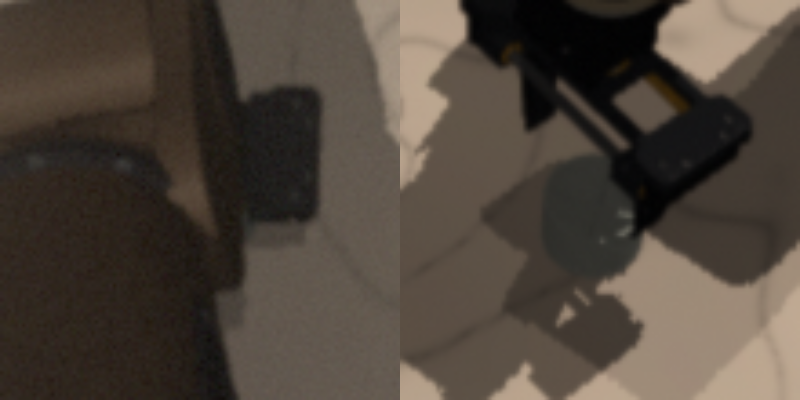

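The gripper straddles the divided pot (right panel, about 590,215). I'll descend 65 mm and grip.

drive_tool:
  increments:
    - [[0, 0, 0.7], [0, 0, 0]]
    - [[0, 0, 0.8], [0, 0, 0]]
    - [[0, 0, 0.65], [0, 0, 0]]
    - [[0, 0, 0], [0, 0, 0]]
    - [[0, 0, 0], [0, 0, 0]]

```text
t: 23.6
eef_pos: [613.3, 204.5, 11.7]
tcp_rot: [3.141, 0.0, 3.141]
ft_force: [0.7, 0.6, 0.3]
opening: 1.003
```

drive_tool:
  increments:
    - [[0, 0, 0], [0, 0, 0]]
    - [[0, 0, 0], [0, 0, 0]]
    - [[0, 0, 0], [0, 0, 0]]
    - [[0, 0, 0], [0, 0, 0]]
    - [[0, 0, 0], [0, 0, 0]]
  jaw: -1

```text
t: 24.02
eef_pos: [613.2, 204.8, 11.3]
tcp_rot: [3.141, 0.001, 3.141]
ft_force: [-1.0, -0.1, 0.2]
opening: 0.708
```

drive_tool:
  increments:
    - [[0, 0, 0], [0, 0, 0]]
    - [[0, 0, 0], [0, 0, 0]]

```text
t: 24.18
eef_pos: [613.2, 204.8, 11.2]
tcp_rot: [3.141, 0.001, 3.141]
ft_force: [-1.1, 0.4, 4.8]
opening: 0.674
```

drive_tool:
  increments:
    - [[0, 0, -0.5], [0, 0, 0]]
    - [[0, 0, -1], [0, 0, 0]]
    - [[0, 0, -1], [0, 0, 0]]
    - [[0, 0, -1], [0, 0, 0]]
    - [[0, 0, -1], [0, 0, 0]]

```text
t: 24.6
eef_pos: [612.6, 204.6, 146.7]
tcp_rot: [-3.141, -0.001, 3.141]
ft_force: [1.0, -0.2, -0.8]
opening: 0.675
```

drive_tool:
  increments:
    - [[0, 0, -1], [0, 0, 0]]
    - [[0.2, -0.5, -0.3], [0, 0, 0]]
    - [[0.46, -0.96, 0], [0, 0, 0]]
    - [[0.46, -0.96, 0], [0, 0, 0]]
    - [[0.46, -0.96, 0], [0, 0, 0]]

```text
t: 25.02
eef_pos: [564.0, 101.9, 183.8]
tcp_rot: [-3.141, -0.001, -3.141]
ft_force: [0.4, -0.3, -2.3]
opening: 0.678
```

```bash
python3 - <<'E'
from avg import *
avg(['divided_pot'],5,('scene',))
p=shot('scene','s8');s=env.state();print(s['eef_pos'],s['opening'],s['ft_force'])
E
```

```text
divided_pot scene 5 [564.4 102.9 171.7] [565.3 102.3 172. ] sd [1.7 2.  1.3]
[565.61021064 103.84778914 184.34787191] 0.6737793789958686 [-0.57594629  0.01985949 -0.66862457]
```

View pics/s8.png

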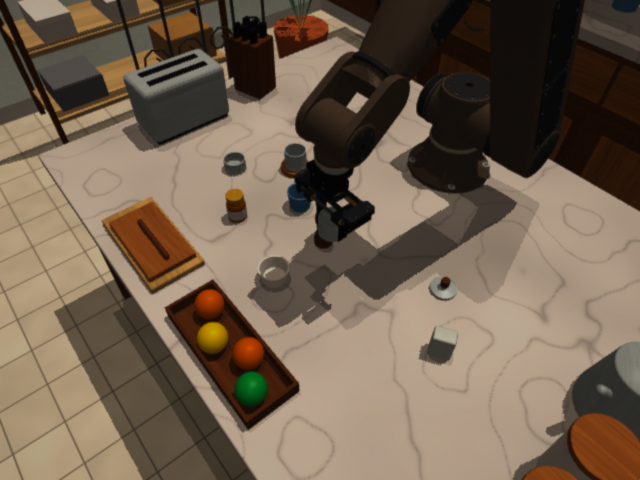

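drive_tool:
  increments:
    - [[0.48, -0.99, 0], [0, 0, 0]]
    - [[0.48, -0.99, 0], [0, 0, 0]]
    - [[0.48, -0.99, 0], [0, 0, 0]]
    - [[0.48, -0.99, 0], [0, 0, 0]]
    - [[0.48, -0.99, 0], [0, 0, 0]]

```text
t: 25.98
eef_pos: [492.8, -46.0, 184.6]
tcp_rot: [3.142, 0.0, -3.141]
ft_force: [0.7, -0.4, -1.5]
opening: 0.675
```

drive_tool:
  increments:
    - [[0.48, -0.99, 0], [0, 0, 0]]
    - [[0.48, -0.99, 0], [0, 0, 0]]
    - [[0.48, -0.99, 0], [0, 0, 0]]
    - [[0.48, -0.99, 0], [0, 0, 0]]
    - [[0.48, -0.99, 0], [0, 0, 0]]

```text
t: 26.4
eef_pos: [420.8, -194.7, 184.7]
tcp_rot: [-3.142, 0.0, -3.141]
ft_force: [1.0, -0.4, -1.0]
opening: 0.677
```

drive_tool:
  increments:
    - [[0.48, -0.99, 0], [0, 0, 0]]
    - [[0.48, -0.7, 0], [0, 0, 0]]
    - [[0.25, -0.5, 0], [0, 0, 0]]
    - [[0, 0, 0], [0, 0, 0]]
    - [[0, 0, 0], [0, 0, 0]]

```text
t: 26.82
eef_pos: [385.1, -259.6, 184.5]
tcp_rot: [3.141, 0.0, 3.14]
ft_force: [0.2, 0.5, -1.2]
opening: 0.677
```

```bash
python3 - <<'E'
from h import *
for i in range(5): p=env.read_camera('scene')
s=env.state();print(s['eef_pos'],s['tcp_rot'],s['opening'],s['ft_force'],s['joints'][5])
E
```

```text
[ 385.64415115 -258.55054678  184.59432361] [ 3.14144185e+00  2.51425801e-05 -3.14033393e+00] 0.6759876623784502 [ 0.13956481  0.17345421 -1.33907703] -2.3052672295477947
```

drive_tool:
  increments:
    - [[0.16, -0.44, 0], [0, 0, 0]]
    - [[0.15, -0.43, 0.4], [0, 0, 0]]
    - [[0, 0, 1], [0, 0, 0]]
    - [[0, 0, 1], [0, 0, 0]]
    - [[0, 0, 0.4], [0, 0, 0]]

```text
t: 27.48
eef_pos: [375.3, -284.2, 97.9]
tcp_rot: [3.139, -0.002, -3.141]
ft_force: [-1.1, 0.6, -1.3]
opening: 0.679
```

```bash
python3 - <<'E'
from avg import *
avg(['divided_pot','deep_pot'],5,('scene',))
p=shot('scene','s9');s=env.state();print(s['eef_pos'],s['tcp_rot'],s['opening'],s['ft_force'])
cv2.imwrite('pics/s9.png',cv2.resize(p['pixels'][100:200,240:373],(800,600),interpolation=2))
E
```

```text
divided_pot scene 5 [ 376.5 -285.3   87.7] [ 376.6 -285.2   87.7] sd [1.1 1.3 2.2]
deep_pot scene 5 [ 374.1 -282.8    5.8] [ 373.8 -282.3    5.9] sd [0.7 1.8 0.8]
[ 375.85329691 -285.46161881  100.57584313] [3.14147882e+00 6.70936611e-06 3.14132587e+00] 0.6763261300554618 [ 0.36983546  0.4342221  -1.61173596]
```

View pics/s9.png

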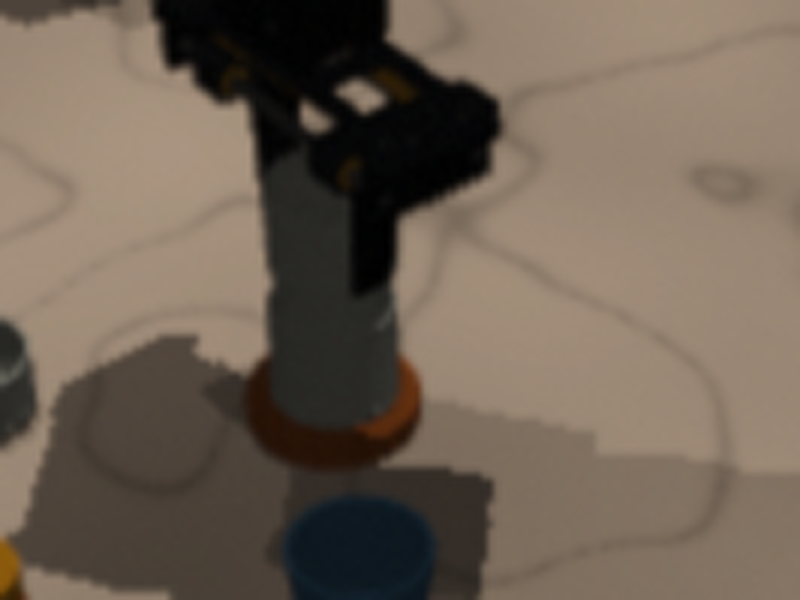

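drive_tool:
  increments:
    - [[0.04, 0.03, 0.2], [0, 0, 0]]
    - [[0, 0, 0.2], [0, 0, 0]]
    - [[0, 0, 0.1], [0, 0, 0]]
    - [[0, 0, 0], [0, 0, 0]]
    - [[0, 0, 0], [0, 0, 0]]

```text
t: 28.95
eef_pos: [374.6, -284.4, 85.2]
tcp_rot: [3.141, -0.001, 3.141]
ft_force: [0.4, -0.4, -0.9]
opening: 0.676
```

drive_tool:
  increments:
    - [[0, 0, 0.1], [0, 0, 0]]
    - [[0, 0, 0], [0, 0, 0]]
    - [[0, 0, 0], [0, 0, 0]]

```text
t: 29.2
eef_pos: [374.7, -284.5, 82.5]
tcp_rot: [3.141, -0.0, 3.141]
ft_force: [0.7, 0.8, -1.5]
opening: 0.676
```

drive_tool:
  increments:
    - [[0, 0, 0.1], [0, 0, 0]]
    - [[0, 0, 0], [0, 0, 0]]
    - [[0, 0, 0], [0, 0, 0]]

```text
t: 29.45
eef_pos: [374.6, -284.5, 79.5]
tcp_rot: [3.141, -0.0, 3.141]
ft_force: [0.1, 0.5, -1.1]
opening: 0.679
```

drive_tool:
  increments:
    - [[0, 0, 0.06], [0, 0, 0]]
    - [[0, 0, 0], [0, 0, 0]]
    - [[0, 0, 0], [0, 0, 0]]

```text
t: 29.7
eef_pos: [374.6, -284.5, 77.7]
tcp_rot: [3.141, -0.0, 3.141]
ft_force: [-0.6, 0.2, -1.1]
opening: 0.678
```

drive_tool:
  increments:
    - [[0, 0, 0.04], [0, 0, 0]]
    - [[0, 0, 0], [0, 0, 0]]
    - [[0, 0, 0], [0, 0, 0]]

```text
t: 29.95
eef_pos: [374.8, -284.6, 77.1]
tcp_rot: [-3.141, 0.0, 3.141]
ft_force: [-0.7, 1.3, 7.4]
opening: 0.677
```

Contact came at 77.1, and the expected seated height was 77.2. Releasing.

drive_tool:
  increments:
    - [[0, 0, 0], [0, 0, 0]]
    - [[0, 0, 0], [0, 0, 0]]
    - [[0, 0, 0], [0, 0, 0]]
    - [[0, 0, 0], [0, 0, 0]]
    - [[0, 0, 0], [0, 0, 0]]
  jaw: 1

```text
t: 30.37
eef_pos: [374.7, -284.5, 76.5]
tcp_rot: [3.141, -0.0, 3.141]
ft_force: [0.1, 0.6, -0.5]
opening: 0.965
```

drive_tool:
  increments:
    - [[0, 0, -0.6], [0, 0, 0]]
    - [[0, 0, -1], [0, 0, 0]]
    - [[0, 0, -1], [0, 0, 0]]
    - [[0, 0, -1], [0, 0, 0]]
    - [[0, 0, -0.5], [0, 0, 0]]

```text
t: 30.78
eef_pos: [375.2, -285.0, 202.7]
tcp_rot: [-3.139, 0.002, 3.141]
ft_force: [0.4, -0.1, 0.3]
opening: 1.001
```

```bash
python3 - <<'E'
from avg import *
avg(['divided_pot'],5,('scene',))
p=shot('scene','s10');s=env.state();print(s['eef_pos'],s['tcp_rot'],s['opening'],s['t'])
cv2.imwrite('pics/s10.png',cv2.resize(p['pixels'][100:200,220:353],(800,600),interpolation=2))
E
```

```text
divided_pot scene 5 [ 375.7 -284.8   63.5] [ 375.5 -285.9   63.5] sd [0.5 2.3 1.2]
[ 374.56187463 -284.44724867  198.94735881] [ 3.14059313e+00 -8.40074387e-04  3.14137858e+00] 1.0032532282929263 31.3333
```

View pics/s10.png

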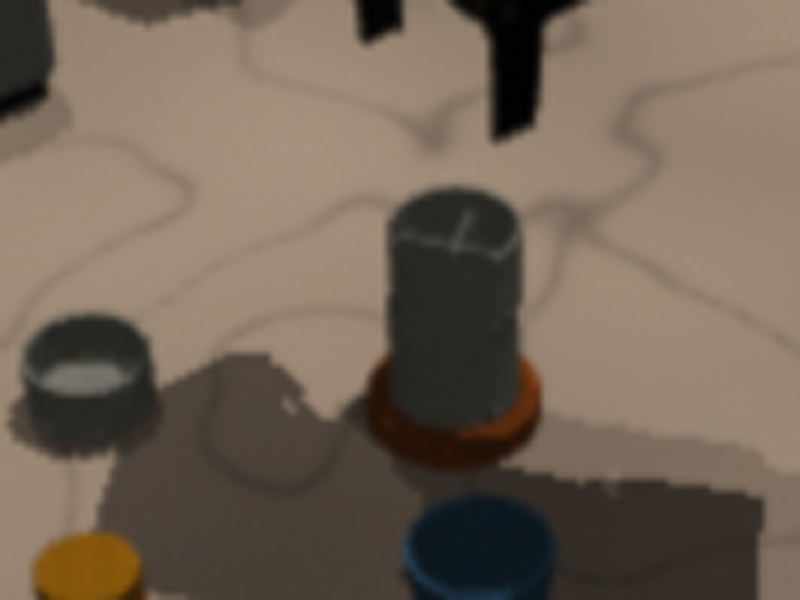

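The divided pot is flush and upright on the deep pot (crop about 455,310). Next is the dish at about (518.6,-400.3).

drive_tool:
  increments:
    - [[-0.96, -0.77, 0], [0, 0, 0]]
    - [[-0.96, -0.77, 0], [0, 0, 0]]
    - [[-0.96, -0.77, 0], [0, 0, 0]]
    - [[-0.96, -0.77, 0], [0, 0, 0]]
    - [[-0.96, -0.77, 0], [0, 0, 0]]

```text
t: 31.75
eef_pos: [519.9, -401.0, 199.0]
tcp_rot: [3.141, -0.0, 3.141]
ft_force: [0.0, -0.7, 1.3]
opening: 1.0
```

drive_tool:
  increments:
    - [[0, 0, 1], [0, 0, 0]]
    - [[0, 0, 1], [0, 0, 0]]
    - [[0, 0, 1], [0, 0, 0]]
    - [[0, 0, 0.9], [0, 0, 0]]
    - [[0, 0, 0], [0, 0, 0]]

```text
t: 32.17
eef_pos: [516.7, -398.3, 76.9]
tcp_rot: [3.135, -0.006, 3.141]
ft_force: [-0.5, -0.1, 0.1]
opening: 0.999
```

```bash
python3 - <<'E'
from h import *
for i in range(4):p=shot('scene','s11')
s=env.state();print(s['eef_pos'],s['tcp_rot'],s['joints'][5])
cv2.imwrite('pics/s11.png',cv2.resize(p['pixels'][100:200,180:313],(800,600),interpolation=2))
E
```

```text
[ 519.2887841  -400.65333859   84.29239163] [-3.14015114e+00  1.63311889e-03  3.14145273e+00] -2.328541781180618
```

View pics/s11.png

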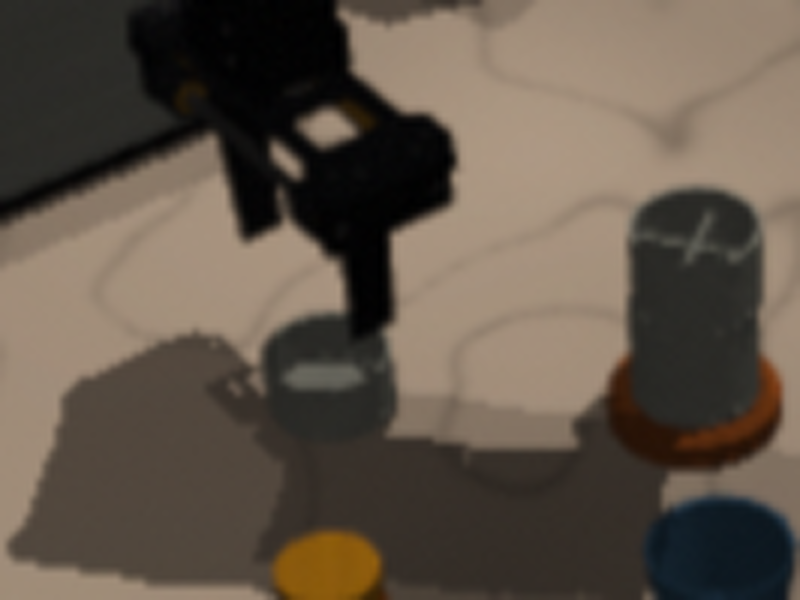

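drive_tool:
  increments:
    - [[0, 0, 0.7], [0, 0, 0]]
    - [[0, 0, 0.8], [0, 0, 0]]
    - [[0, 0, 0.7], [0, 0, 0]]
    - [[0, 0, 0.3], [0, 0, 0]]
    - [[0, 0, 0], [0, 0, 0]]

```text
t: 32.78
eef_pos: [518.5, -399.9, 7.2]
tcp_rot: [3.141, -0.001, 3.141]
ft_force: [-0.2, 0.8, -0.1]
opening: 0.998
```

drive_tool:
  increments:
    - [[0, 0, 0], [0, 0, 0]]
    - [[0, 0, 0], [0, 0, 0]]
    - [[0, 0, 0], [0, 0, 0]]

```text
t: 33.03
eef_pos: [519.2, -400.6, 9.3]
tcp_rot: [-3.14, 0.002, 3.141]
ft_force: [0.5, -0.0, -0.7]
opening: 1.001
```

drive_tool:
  increments:
    - [[0, 0, 0.08], [0, 0, 0]]
    - [[0, 0, 0], [0, 0, 0]]
    - [[0, 0, 0], [0, 0, 0]]
    - [[0, 0, 0], [0, 0, 0]]
    - [[0, 0, 0], [0, 0, 0]]
  jaw: -1

```text
t: 33.45
eef_pos: [518.7, -400.1, 5.3]
tcp_rot: [-3.142, 0.0, 3.141]
ft_force: [-1.1, -0.3, 0.9]
opening: 0.708
```

drive_tool:
  increments:
    - [[0, 0, 0], [0, 0, 0]]
    - [[0, 0, 0], [0, 0, 0]]
    - [[0, 0, 0], [0, 0, 0]]

```text
t: 33.7
eef_pos: [518.7, -400.1, 5.3]
tcp_rot: [-3.142, 0.0, 3.141]
ft_force: [0.7, -1.0, 1.4]
opening: 0.695
```

drive_tool:
  increments:
    - [[0, 0, -0.5], [0, 0, 0]]
    - [[0, 0, -1], [0, 0, 0]]
    - [[0, 0, -1], [0, 0, 0]]
    - [[0, 0, -1], [0, 0, 0]]
    - [[0, 0, -1], [0, 0, 0]]

```text
t: 34.12
eef_pos: [518.4, -399.8, 141.3]
tcp_rot: [3.141, -0.001, 3.141]
ft_force: [0.2, 0.7, -1.2]
opening: 0.696
```

drive_tool:
  increments:
    - [[0, 0, -1], [0, 0, 0]]
    - [[0, 0, -0.5], [0, 0, 0]]
    - [[0, 0, 0], [0, 0, 0]]
    - [[0.96, 0.77, 0], [0, 0, 0]]
    - [[0.96, 0.77, 0], [0, 0, 0]]

```text
t: 34.53
eef_pos: [460.2, -353.2, 183.1]
tcp_rot: [3.14, -0.001, 3.141]
ft_force: [-0.1, -0.2, -1.4]
opening: 0.701
```

drive_tool:
  increments:
    - [[0.96, 0.77, 0], [0, 0, 0]]
    - [[0.96, 0.77, 0], [0, 0, 0]]
    - [[0.5, 0.4, 0], [0, 0, 0]]
    - [[0, 0, 0], [0, 0, 0]]
    - [[0, 0, 0], [0, 0, 0]]

```text
t: 34.95
eef_pos: [387.9, -295.1, 184.6]
tcp_rot: [3.141, -0.001, 3.141]
ft_force: [-0.5, -0.2, -1.5]
opening: 0.698
```

```bash
python3 - <<'E'
from avg import *
avg(['shallow_dish','divided_pot'],5,('scene',))
p=shot('scene','s12');s=env.state();print(s['eef_pos'],s['tcp_rot'],s['opening'],s['ft_force'],s['t'])
cv2.imwrite('pics/s12.png',cv2.resize(p['pixels'][80:200,220:380],(800,600),interpolation=2))
E
```

```text
shallow_dish scene 5 [ 387.  -294.3  175.9] [ 387.2 -294.5  175.8] sd [0.7 0.8 1.2]
divided_pot scene 4 [ 374.8 -285.2   66. ] [ 375.  -285.4   64.9] sd [1.4 0.9 2.6]
[ 388.47432338 -295.67698879  185.21439326] [3.14157223e+00 1.16005172e-04 3.14133936e+00] 0.7017516747838276 [-0.18803659  0.03512669 -1.65174036] 36.0
```

View pics/s12.png

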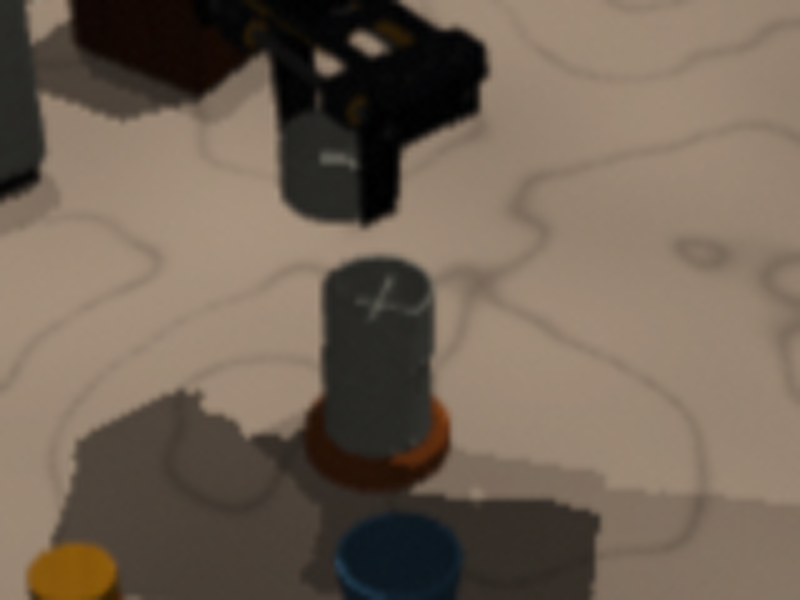

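drive_tool:
  increments:
    - [[0.22, 0.18, 0], [0, 0, 0]]
    - [[0.21, 0.18, 0.4], [0, 0, 0]]
    - [[0, 0, 0.8], [0, 0, 0]]
    - [[0, 0, 0.6], [0, 0, 0]]
    - [[0, 0, 0], [0, 0, 0]]

```text
t: 36.42
eef_pos: [374.1, -283.5, 128.9]
tcp_rot: [3.138, -0.003, 3.141]
ft_force: [-0.7, -0.3, -1.0]
opening: 0.7
```

```bash
python3 - <<'E'
from avg import *
avg(['shallow_dish','divided_pot'],5,('scene',))
p=shot('scene','s13');s=env.state();print(s['eef_pos'],s['tcp_rot'],s['opening'],s['ft_force'],s['t'])
cv2.imwrite('pics/s13.png',cv2.resize(p['pixels'][80:200,220:380],(800,600),interpolation=2))
E
```

```text
shallow_dish scene 4 [ 374.5 -283.5  123.1] [ 405.2 -110.    92.2] sd [ 53.8 300.7  54.6]
divided_pot scene 5 [ 375.9 -284.4   63.5] [ 376.  -285.3   63.5] sd [1.4 1.8 1.1]
[ 375.56469332 -284.83036103  131.15683607] [ 3.14142904e+00 -1.60173348e-05  3.14137963e+00] 0.6994201605202023 [-0.50541716  0.91753774 -1.19287649] 37.4667
```

View pics/s13.png

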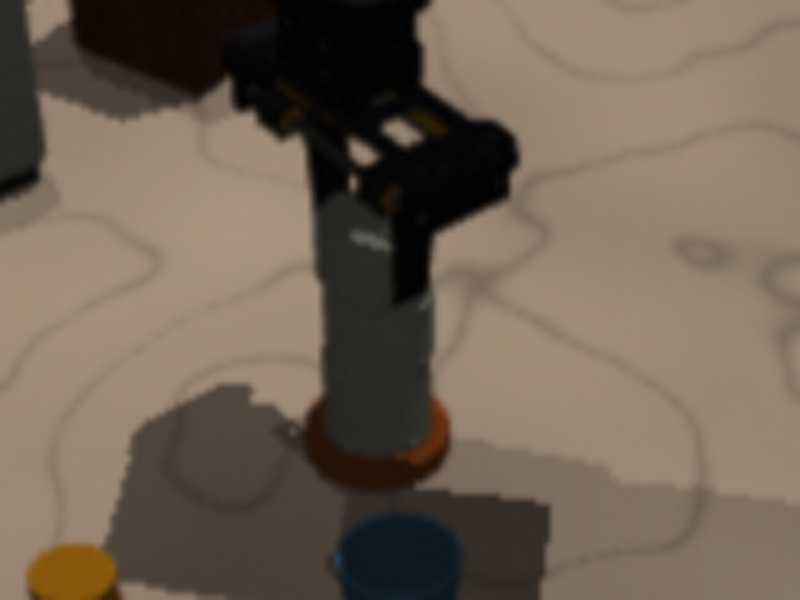

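drive_tool:
  increments:
    - [[0, 0, 0.2], [0, 0, 0]]
    - [[0, 0, 0.1], [0, 0, 0]]
    - [[0, 0, 0], [0, 0, 0]]
    - [[0, 0, 0], [0, 0, 0]]

```text
t: 37.8
eef_pos: [375.5, -284.7, 121.8]
tcp_rot: [3.141, -0.001, 3.141]
ft_force: [1.1, -0.0, -0.9]
opening: 0.699
```

drive_tool:
  increments:
    - [[0, 0, 0.1], [0, 0, 0]]
    - [[0, 0, 0], [0, 0, 0]]
    - [[0, 0, 0], [0, 0, 0]]

```text
t: 38.05
eef_pos: [375.5, -284.8, 119.1]
tcp_rot: [3.141, -0.0, 3.141]
ft_force: [-0.3, 0.5, -0.9]
opening: 0.698
```

drive_tool:
  increments:
    - [[0, 0, 0.07], [0, 0, 0]]
    - [[0, 0, 0], [0, 0, 0]]
    - [[0, 0, 0], [0, 0, 0]]

```text
t: 38.3
eef_pos: [375.5, -284.8, 117.0]
tcp_rot: [3.141, -0.0, 3.141]
ft_force: [0.1, 0.4, -2.0]
opening: 0.697
```

drive_tool:
  increments:
    - [[0, 0, 0.05], [0, 0, 0]]
    - [[0, 0, 0], [0, 0, 0]]
    - [[0, 0, 0], [0, 0, 0]]

```text
t: 38.55
eef_pos: [375.5, -284.8, 115.5]
tcp_rot: [3.141, -0.0, 3.141]
ft_force: [0.7, 0.1, -1.2]
opening: 0.703
```

drive_tool:
  increments:
    - [[0, 0, 0.03], [0, 0, 0]]
    - [[0, 0, 0], [0, 0, 0]]
    - [[0, 0, 0], [0, 0, 0]]

```text
t: 38.8
eef_pos: [375.7, -284.9, 115.1]
tcp_rot: [-3.141, 0.0, 3.141]
ft_force: [-0.4, 0.9, 4.7]
opening: 0.701
```

drive_tool:
  increments:
    - [[0, 0, 0.03], [0, 0, 0]]
    - [[0, 0, 0], [0, 0, 0]]
    - [[0, 0, 0], [0, 0, 0]]

```text
t: 39.05
eef_pos: [375.8, -284.9, 114.9]
tcp_rot: [-3.141, 0.001, 3.141]
ft_force: [-1.6, 3.6, 16.6]
opening: 0.696
```

Seated. Release, then go up.

drive_tool:
  increments:
    - [[0, 0, 0], [0, 0, 0]]
    - [[0, 0, 0], [0, 0, 0]]
    - [[0, 0, 0], [0, 0, 0]]
    - [[0, 0, 0], [0, 0, 0]]
    - [[0, 0, 0], [0, 0, 0]]
  jaw: 1

```text
t: 39.47
eef_pos: [375.6, -284.8, 113.7]
tcp_rot: [3.141, -0.0, 3.141]
ft_force: [0.3, -0.0, -0.9]
opening: 0.977
```

drive_tool:
  increments:
    - [[0, 0, -0.6], [0, 0, 0]]
    - [[0, 0, -1], [0, 0, 0]]
    - [[0, 0, -1], [0, 0, 0]]
    - [[0, 0, -0.6], [0, 0, 0]]
    - [[0, 0, 0], [0, 0, 0]]

```text
t: 39.88
eef_pos: [376.5, -285.8, 213.0]
tcp_rot: [-3.138, 0.004, 3.141]
ft_force: [-0.2, -0.3, -0.7]
opening: 1.003
```

```bash
python3 - <<'E'
from avg import *
avg(['shallow_dish','divided_pot'],5,('scene',))
avg(['pot_lid'],8)
p=shot('scene','s14');s=env.state();print(s['eef_pos'],s['tcp_rot'],s['opening'],s['t'])
cv2.imwrite('pics/s14.png',cv2.resize(p['pixels'][80:200,220:380],(800,600),interpolation=2))
E
```

```text
shallow_dish scene 5 [ 374.1 -285.   106.4] [ 374.6 -284.3  106.6] sd [1.7 1.9 0.9]
divided_pot scene 4 [ 375.4 -283.8   65.5] [ 375.6 -284.3   65.1] sd [0.2 1.4 1.9]
pot_lid top 8 [368.1 302.2  -0.8] [368.5 302.7  -0.6] sd [1.6 1.6 0.9]
pot_lid scene 7 [368.3 299.5   2.5] [368.4 215.5  10.9] sd [  3.1 205.6  21.2]
[ 375.54955286 -284.85961778  209.7691825 ] [ 3.14147069e+00 -2.85580487e-05  3.14136682e+00] 0.9997945208370937 42.5333
```

View pics/s14.png

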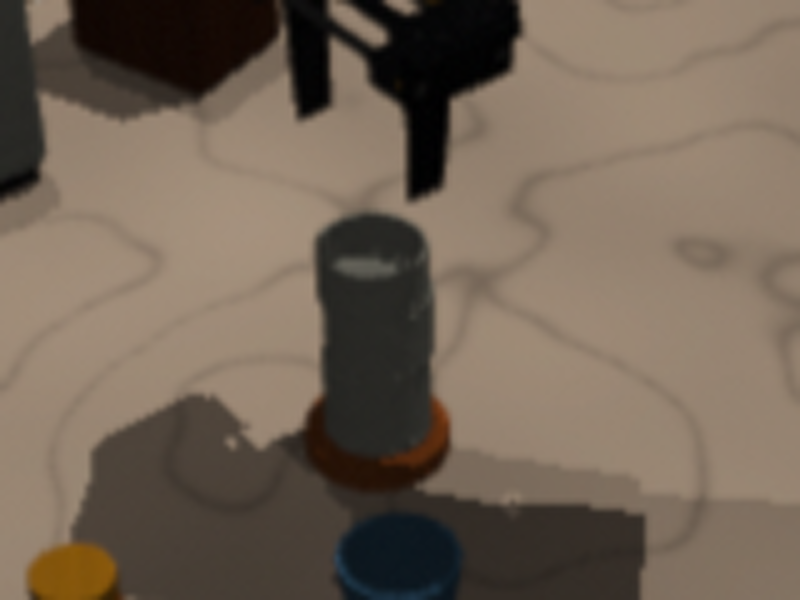

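The dish is seated and upright (crop about 372,270). Next is the lid at about (368.5,301), curving outward to stay in reach.

drive_tool:
  increments:
    - [[-0.26, 0.97, 0], [0, 0, 0]]
    - [[-0.26, 0.97, 0], [0, 0, 0]]
    - [[-0.26, 0.97, 0], [0, 0, 0]]
    - [[-0.26, 0.97, 0], [0, 0, 0]]
    - [[-0.26, 0.97, 0], [0, 0, 0]]

```text
t: 42.95
eef_pos: [414.7, -138.1, 209.9]
tcp_rot: [-3.142, 0.0, 3.141]
ft_force: [0.1, -0.7, -0.1]
opening: 1.001
```

drive_tool:
  increments:
    - [[-0.26, 0.97, 0], [0, 0, 0]]
    - [[-0.26, 0.97, 0], [0, 0, 0]]
    - [[0, 0.97, 0], [0, 0, 0]]
    - [[0, 0.97, 0], [0, 0, 0]]
    - [[0, 0.97, 0], [0, 0, 0]]

```text
t: 43.37
eef_pos: [430.1, 7.5, 209.8]
tcp_rot: [3.142, 0.0, 3.141]
ft_force: [-0.3, 0.5, 0.1]
opening: 1.0
```

drive_tool:
  increments:
    - [[0, 0.97, 0], [0, 0, 0]]
    - [[0, 0.97, 0], [0, 0, 0]]
    - [[0.25, 0.97, 0], [0, 0, 0]]
    - [[0.25, 0.97, 0], [0, 0, 0]]
    - [[0.25, 0.97, 0], [0, 0, 0]]

```text
t: 43.78
eef_pos: [407.2, 153.0, 209.9]
tcp_rot: [3.141, 0.0, 3.141]
ft_force: [0.1, -0.4, -0.6]
opening: 1.0
```

drive_tool:
  increments:
    - [[0.25, 0.97, 0], [0, 0, 0]]
    - [[0.25, 0.97, 0], [0, 0, 0]]
    - [[0.25, 0.97, 0], [0, 0, 0]]
    - [[0.25, 0.8, 0], [0, 0, 0]]
    - [[0, 0, 0], [0, 0, 0]]

```text
t: 44.2
eef_pos: [376.8, 265.9, 209.9]
tcp_rot: [3.141, 0.0, -3.139]
ft_force: [1.3, -0.8, 0.6]
opening: 1.002
```

drive_tool:
  increments:
    - [[0.14, 0.58, 0], [0, 0, 0]]
    - [[0.14, 0.58, 0.6], [0, 0, 0]]
    - [[0, 0, 1], [0, 0, 0]]
    - [[0, 0, 1], [0, 0, 0]]
    - [[0, 0, 0.8], [0, 0, 0]]

```text
t: 44.62
eef_pos: [369.1, 297.5, 106.3]
tcp_rot: [-3.141, -0.0, -3.141]
ft_force: [0.2, 0.2, 0.4]
opening: 1.001
```

```bash
python3 - <<'E'
from h import *
for i in range(4):p=shot('scene','s15')
s=env.state();print(s['eef_pos'],s['tcp_rot'],s['joints'][5])
cv2.imwrite('pics/s15.png',cv2.resize(p['pixels'][210:330,370:530],(800,600),interpolation=2))
E
```

```text
[369.69154865 297.58947649 108.29255224] [-3.14130122e+00 -5.37728621e-04  3.14115364e+00] -1.0319506640731324
```

View pics/s15.png

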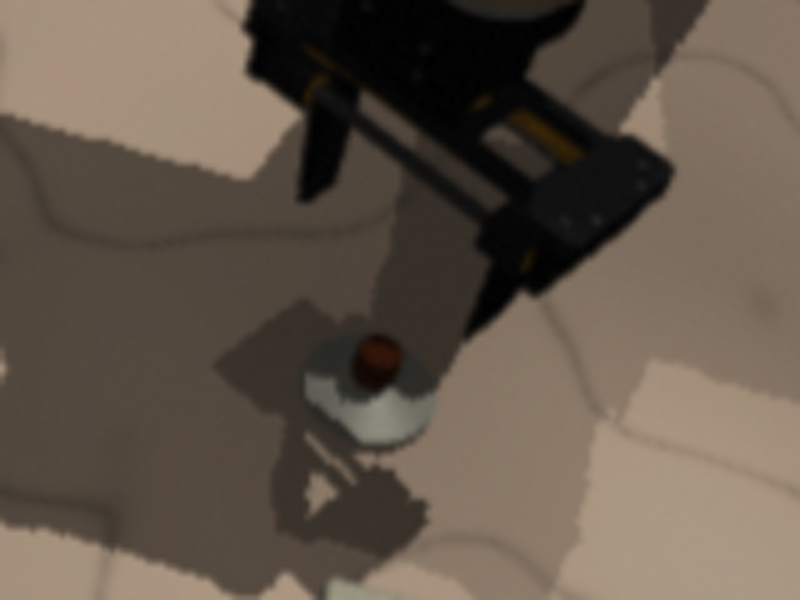

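drive_tool:
  increments:
    - [[0.04, 0.11, 0.7], [0, 0, 0]]
    - [[0, 0, 0.8], [0, 0, 0]]
    - [[0, 0, 0.7], [0, 0, 0]]
    - [[0, 0, 0.6], [0, 0, 0]]
    - [[0, 0, 0], [0, 0, 0]]

```text
t: 45.23
eef_pos: [368.3, 300.8, 23.1]
tcp_rot: [-3.141, -0.001, 3.141]
ft_force: [-0.2, -0.6, 0.4]
opening: 0.998
```

drive_tool:
  increments:
    - [[0, 0, 0], [0, 0, 0]]
    - [[0, 0, 0], [0, 0, 0]]
    - [[0, 0, 0], [0, 0, 0]]
    - [[0, 0, 0], [0, 0, 0]]
    - [[0, 0, 0], [0, 0, 0]]
  jaw: 0

```text
t: 45.65
eef_pos: [368.6, 301.3, 24.7]
tcp_rot: [3.141, 0.001, 3.141]
ft_force: [-0.2, 0.4, 0.5]
opening: 0.707
```

drive_tool:
  increments:
    - [[0, 0, 0.25], [0, 0, 0]]
    - [[0, 0, 0], [0, 0, 0]]
    - [[0, 0, 0], [0, 0, 0]]
    - [[0, 0, 0], [0, 0, 0]]
    - [[0, 0, 0], [0, 0, 0]]

```text
t: 46.07
eef_pos: [368.2, 301.1, 16.3]
tcp_rot: [-3.142, -0.0, 3.141]
ft_force: [1.1, -0.1, -0.1]
opening: 0.5
```

drive_tool:
  increments:
    - [[0, 0, 0], [0, 0, 0]]
    - [[0, 0, 0], [0, 0, 0]]
    - [[0, 0, 0], [0, 0, 0]]
    - [[0, 0, 0], [0, 0, 0]]
    - [[0, 0, 0], [0, 0, 0]]
  jaw: -1

```text
t: 46.48
eef_pos: [368.3, 301.1, 16.4]
tcp_rot: [3.141, 0.0, 3.141]
ft_force: [0.6, 1.2, -0.8]
opening: 0.223
```

drive_tool:
  increments:
    - [[0, 0, 0], [0, 0, 0]]
    - [[0, 0, 0], [0, 0, 0]]
    - [[0, 0, 0], [0, 0, 0]]
    - [[0, 0, 0], [0, 0, 0]]

```text
t: 46.82
eef_pos: [368.3, 301.1, 16.4]
tcp_rot: [3.141, 0.0, 3.141]
ft_force: [0.6, 0.9, 0.9]
opening: 0.221
```

drive_tool:
  increments:
    - [[0, 0, -0.5], [0, 0, 0]]
    - [[0, 0, -1], [0, 0, 0]]
    - [[0, 0, -1], [0, 0, 0]]
    - [[0, 0, -1], [0, 0, 0]]
    - [[0, 0, -1], [0, 0, 0]]

```text
t: 47.23
eef_pos: [367.7, 300.7, 152.6]
tcp_rot: [-3.141, -0.001, 3.141]
ft_force: [0.1, 0.1, -1.8]
opening: 0.224
```

drive_tool:
  increments:
    - [[0, 0, -1], [0, 0, 0]]
    - [[0, 0, -1], [0, 0, 0]]
    - [[0, 0, -0.3], [0, 0, 0]]
    - [[-0.25, -0.97, 0], [0, 0, 0]]
    - [[-0.25, -0.97, 0], [0, 0, 0]]

```text
t: 47.65
eef_pos: [382.8, 242.7, 220.3]
tcp_rot: [3.141, 0.001, -3.139]
ft_force: [1.4, -0.8, -0.6]
opening: 0.226
```

```bash
python3 - <<'E'
from avg import *
avg(['pot_lid'],5,('scene',))
p=shot('scene','s16');s=env.state();print(s['eef_pos'],s['tcp_rot'],s['opening'],s['t'])
cv2.imwrite('pics/s16.png',cv2.resize(p['pixels'][150:270,340:500],(800,600),interpolation=2))
E
```

```text
pot_lid scene 5 [384.  237.1 205.7] [383.7 237.4 205.3] sd [0.9 0.9 1. ]
[382.9596862  243.3008724  220.14162807] [-3.14156004e+00 -3.04621910e-04 -3.14088278e+00] 0.22476540550261354 48.2
```

View pics/s16.png

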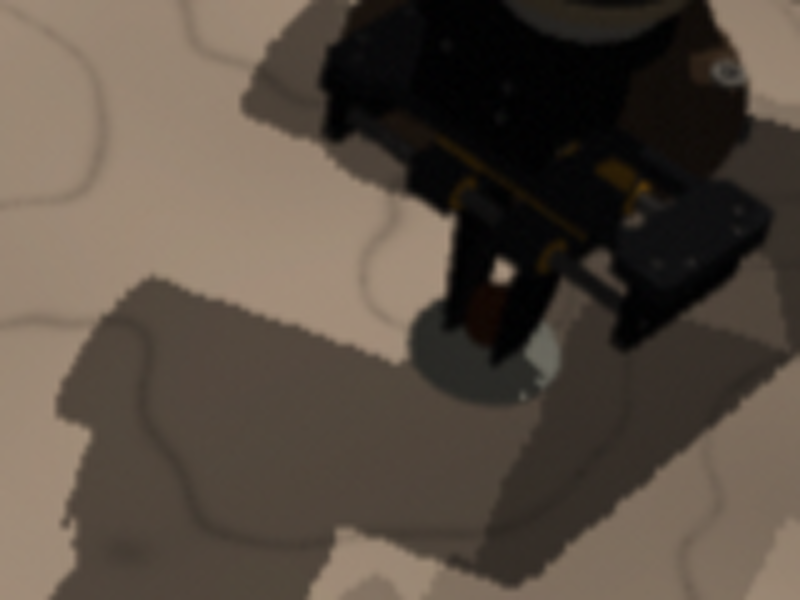

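The lid hangs level by its knob. Carrying it back the same way.

drive_tool:
  increments:
    - [[-0.26, -0.98, 0], [0, 0, 0]]
    - [[-0.26, -0.98, 0], [0, 0, 0]]
    - [[-0.26, -0.98, 0], [0, 0, 0]]
    - [[-0.26, -0.98, 0], [0, 0, 0]]
    - [[-0.26, -0.98, 0], [0, 0, 0]]

```text
t: 48.62
eef_pos: [422.3, 94.8, 220.4]
tcp_rot: [3.141, 0.0, -3.141]
ft_force: [0.3, 0.3, -1.6]
opening: 0.227
```

drive_tool:
  increments:
    - [[-0.26, -0.98, 0], [0, 0, 0]]
    - [[0, -0.98, 0], [0, 0, 0]]
    - [[0, -0.98, 0], [0, 0, 0]]
    - [[0, -0.98, 0], [0, 0, 0]]
    - [[0, -0.98, 0], [0, 0, 0]]

```text
t: 49.03
eef_pos: [429.8, -52.3, 220.3]
tcp_rot: [3.142, 0.0, -3.141]
ft_force: [0.4, 0.2, -1.2]
opening: 0.226
```

drive_tool:
  increments:
    - [[0, -0.98, 0], [0, 0, 0]]
    - [[0.25, -0.98, 0], [0, 0, 0]]
    - [[0.25, -0.98, 0], [0, 0, 0]]
    - [[0.25, -0.98, 0], [0, 0, 0]]
    - [[0.25, -0.98, 0], [0, 0, 0]]

```text
t: 49.45
eef_pos: [399.5, -199.3, 220.3]
tcp_rot: [3.142, 0.0, -3.141]
ft_force: [0.8, -0.2, -1.0]
opening: 0.226
```

drive_tool:
  increments:
    - [[0.25, -0.9, 0], [0, 0, 0]]
    - [[0.25, -0.6, 0], [0, 0, 0]]
    - [[0, 0, 0], [0, 0, 0]]
    - [[0, 0, 0], [0, 0, 0]]
    - [[0, 0, 0], [0, 0, 0]]

```text
t: 49.87
eef_pos: [385.0, -242.6, 220.2]
tcp_rot: [3.141, -0.0, 3.141]
ft_force: [-0.1, 0.4, -1.7]
opening: 0.224
```

```bash
python3 - <<'E'
from avg import *
avg(['pot_lid','shallow_dish'],5,('scene',))
s=env.state();print(s['eef_pos'],s['tcp_rot'],s['opening'],s['t'])
E
```

```text
pot_lid scene 5 [ 386.1 -247.3  206.8] [ 385.9 -247.3  206.1] sd [0.8 1.3 1.7]
shallow_dish scene 4 [ 375.8 -283.6  106.3] [ 375.8 -283.2  106. ] sd [0.6 0.8 0.9]
[ 384.86114725 -243.15300384  220.2881382 ] [3.14145983e+00 6.91556623e-06 3.14137281e+00] 0.22645975342607202 50.8667
```

drive_tool:
  increments:
    - [[0.17, -0.69, 0], [0, 0, 0]]
    - [[0.17, -0.69, 0.2], [0, 0, 0]]
    - [[0, 0, 0.8], [0, 0, 0]]
    - [[0, 0, 0.6], [0, 0, 0]]
    - [[0, 0, 0], [0, 0, 0]]

```text
t: 51.28
eef_pos: [373.5, -283.9, 169.7]
tcp_rot: [3.138, -0.003, 3.141]
ft_force: [-0.5, -0.2, -2.0]
opening: 0.229
```

```bash
python3 - <<'E'
from avg import *
avg(['pot_lid','shallow_dish'],5,('scene',))
p=shot('scene','s17');s=env.state();print(s['eef_pos'],s['tcp_rot'],s['opening'],s['ft_force'],s['t'])
cv2.imwrite('pics/s17.png',cv2.resize(p['pixels'][70:190,220:380],(800,600),interpolation=2))
E
```

```text
pot_lid scene 3 [ 375.  -290.7  160.8] [ 374.9 -289.4  158.8] sd [0.3 1.9 3. ]
shallow_dish scene 5 [ 374.6 -284.8  107.5] [ 374.7 -284.8  107.1] sd [2.2 1.  1.4]
[ 374.67192127 -284.54937434  172.2727048 ] [3.14148126e+00 1.51760729e-05 3.14140280e+00] 0.2220525523905946 [ 0.67926068  1.24884012 -1.24643064] 52.3333
```

View pics/s17.png

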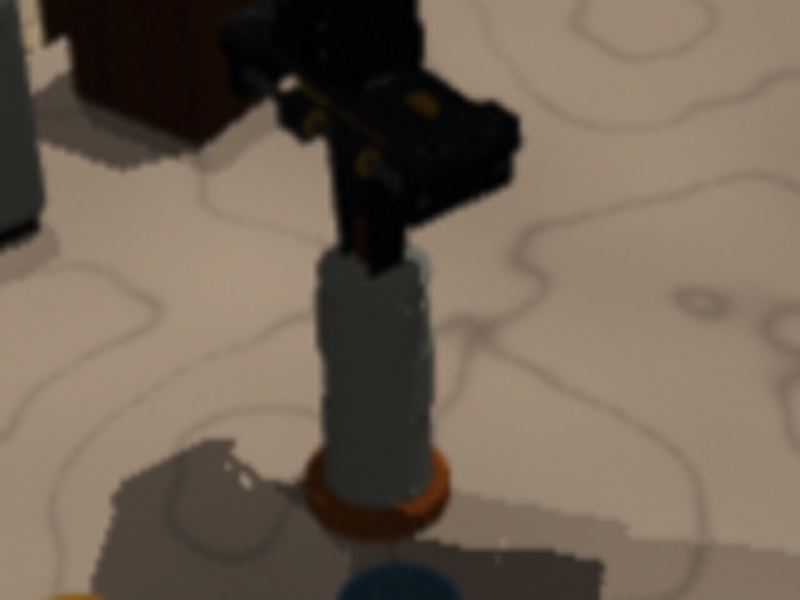

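The lid edges line up with the dish below (crop columns 318 to 430). Lowering gently.

drive_tool:
  increments:
    - [[0, 0, 0.2], [0, 0, 0]]
    - [[0, 0, 0.1], [0, 0, 0]]
    - [[0, 0, 0], [0, 0, 0]]
    - [[0, 0, 0], [0, 0, 0]]

```text
t: 52.67
eef_pos: [374.6, -284.4, 162.9]
tcp_rot: [3.141, -0.001, 3.141]
ft_force: [0.1, 0.4, -0.8]
opening: 0.221
```

drive_tool:
  increments:
    - [[0, 0, 0.08], [0, 0, 0]]
    - [[0, 0, 0], [0, 0, 0]]
    - [[0, 0, 0], [0, 0, 0]]

```text
t: 52.92
eef_pos: [374.7, -284.5, 160.8]
tcp_rot: [3.141, -0.0, 3.141]
ft_force: [-0.1, -0.1, -1.7]
opening: 0.225
```

drive_tool:
  increments:
    - [[0, 0, 0.07], [0, 0, 0]]
    - [[0, 0, 0], [0, 0, 0]]
    - [[0, 0, 0], [0, 0, 0]]

```text
t: 53.17
eef_pos: [374.6, -284.5, 158.7]
tcp_rot: [3.141, -0.0, 3.141]
ft_force: [-0.1, -0.2, -1.9]
opening: 0.224
```

drive_tool:
  increments:
    - [[0, 0, 0.03], [0, 0, 0]]
    - [[0, 0, 0], [0, 0, 0]]
    - [[0, 0, 0], [0, 0, 0]]

```text
t: 53.42
eef_pos: [374.8, -284.7, 158.3]
tcp_rot: [-3.141, 0.001, 3.141]
ft_force: [-1.0, 1.4, 4.6]
opening: 0.226
```

drive_tool:
  increments:
    - [[0, 0, 0], [0, 0, 0]]
    - [[0, 0, 0], [0, 0, 0]]
    - [[0, 0, 0], [0, 0, 0]]
    - [[0, 0, 0], [0, 0, 0]]
    - [[0, 0, 0], [0, 0, 0]]
  jaw: 0.2

```text
t: 53.83
eef_pos: [374.7, -284.5, 157.8]
tcp_rot: [3.141, -0.0, 3.141]
ft_force: [0.8, 0.0, -0.2]
opening: 0.516
```

drive_tool:
  increments:
    - [[0, 0, 0], [0, 0, 0]]
    - [[0, 0, -0.3], [0, 0, 0]]
    - [[0, 0, -0.8], [0, 0, 0]]
    - [[0, 0, -1], [0, 0, 0]]
    - [[0, 0, -1], [0, 0, 0]]

```text
t: 54.25
eef_pos: [374.4, -284.3, 252.4]
tcp_rot: [3.141, -0.001, 3.141]
ft_force: [-0.5, -0.2, -0.0]
opening: 0.602
```

```bash
python3 - <<'E'
from avg import *
avg(['pot_lid','shallow_dish','divided_pot','deep_pot','teacup','honey_jar','pepper_mill','ramekin','spice_tin'],5,('scene',))
p=shot('scene','s18');s=env.state();print(s['eef_pos'],s['opening'],s['ft_force'],s['t'])
cv2.imwrite('pics/s18.png',cv2.resize(p['pixels'][70:190,220:380],(800,600),interpolation=2))
E
```

```text
pot_lid scene 4 [ 374.4 -289.6  143. ] [ 374.4 -289.9  142.6] sd [0.9 1.7 1.1]
shallow_dish scene 5 [ 372.7 -283.5  107. ] [ 373.5 -282.6  106.5] sd [1.5 1.3 1.2]
divided_pot scene 4 [ 377.4 -286.    63.2] [ 377.  -286.1   63.3] sd [1.4 0.9 0.6]
deep_pot scene 5 [ 374.8 -283.3    6. ] [ 374.  -282.9    6.5] sd [1.1 1.1 1.1]
teacup scene 5 [ 4.681e+02 -1.475e+02 -4.000e-01] [ 4.679e+02 -1.484e+02 -1.000e-01] sd [0.7 1.7 1.1]
honey_jar scene 5 [ 628.9 -223.3    1. ] [ 629.  -223.     0.8] sd [1.7 1.  1.4]
pepper_mill scene 5 [499.7  -1.6  -0.8] [499.9  -1.   -1. ] sd [0.5 1.4 0.7]
ramekin scene 5 [671.6  13.6  -0.7] [671.3  13.3   0. ] sd [0.7 0.9 1.2]
spice_tin scene 5 [498.9 414.7  -3.6] [498.5 413.9  -4.3] sd [2.3 2.1 1.3]
[ 374.66765784 -284.52426403  250.89226498] 0.5968806567101235 [ 0.34709069  0.42082495 -0.02529206] 58.8
```

View pics/s18.png

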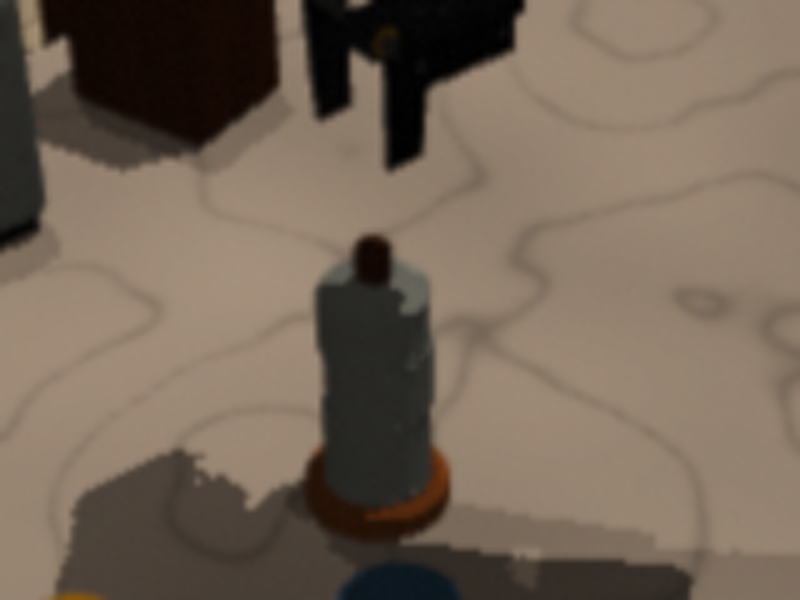

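The tower stands complete and upright (crop about 375,370), the gripper is clear of it, and the other items haven't moved.

```bash
python3 -c "
from cell import env
print(env.job_done())"
```

```text
the job is handed in; nothing more can be done
None
```

I built the tower on its wooden base in order: deep pot, divided pot, shallow dish, lid. Each piece was lowered until light contact, released, and left before I fetched the next. I handed the job in at about 59 s.

- **Seating:** each piece made contact within about 1 mm of its expected seated height, with at most about 17 N measured at the wrist. The last picture shows the tower upright and flush, with the gripper about 70 mm above the lid.
- **Other items:** the teacup, honey jar, pepper mill, ramekin and spice tin were re-measured within a few mm of their starting positions, which is within measurement noise.
- **Disagreements:**
  - The scene-camera network put the lid about 5 mm off in y and most pieces 2–4 mm low. The lid offset was already there while it hung from the gripper, and the picture and gripper positions contradict it, so I take it as network bias.
  - My first outline-fit measurement was unreliable, so I dropped it in favour of averaged network readings.
- **Not verified:** the top camera's view of the tower was blocked by the arm, so I could not confirm the final alignment from a second view.

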